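# Unhook the brazed strap and rack it

## Task

Take the brazed aluminium strap down from the barbed hook by raising it, tilting it and backing its eye over the barb, gently, without straining the hook. Then stand it, foot down and fully home, in the one empty slot of the slotted rack, and let go of it. Leave the two straps already in the rack and the other things on the bench as they are.

Things in the scene. Friction and masses are not known exactly. Their poses are not given: they have to be found in the camera images.
- strap: The hanging strap: aluminium plate 8 mm thick (its x), 44 mm wide (its y), 178 mm tall (its z), about 0.17 kg, same front and back. Origin: centre of the foot's underside. Plain plate from 0 to 92 mm up, eye 92 to 118, crossbar and neck 118 to 144, head 144 to 178. It starts hanging upright with the crossbar on the hook's bar, its x along the bar within about 3 degrees.
- strap_eye (a point): Middle of the top edge of the strap's eye (underside of the crossbar), 118 mm above the foot on the centre line. The eye is a rectangular hole right through the plate, 28 mm wide and 26 mm high; side bars 8 mm wide; the crossbar is 44 mm wide for 6 mm, then the neck is 30 mm wide.
- strap_head (a point): Centre of the strap's head, 161 mm above the foot: a block 30 mm wide (y), 16 mm thick (x), 34 mm tall. Grip it across the 30 mm width, from above, firmly (about 45 N), as the strap must be tilted with it; fingers that lean the other way at first (10 degrees) save wrist travel; in front of the plate the hook's upturned end leaves no room for a finger.
- stand: Fixed hook stand: base 120 x 110 x 12 mm, grey 25 mm square post with a 34 mm clamp collar, its top 172 mm above the bench. Origin: centre of the base's underside; +x is the way the hook points (roughly away from the robot). More than 10 N between the strap (or robot) and the hook or stand counts as straining it; they are stiff, so touch slowly (15 mm/s or less).
- stand_root (a point): On the post's axis at the height of the hook bar's axis, 161 mm above the bench; axes as the stand's. The hook is an 8 mm round steel bar that runs level along +x from here at y = 0, 48 to 88 mm to a bend: it is clamped at another length each time, which is not measured and must be felt for.
- stand_bend (a point): Middle of the bend's range, 68 mm along +x from the root; the real bend is up to 20 mm nearer or farther. From it the bar rises at 70 degrees, leaning to +x, for 28 mm to the tip (top of tip 30 mm over the bar's axis). From the tip a barb, 5 mm round, runs back towards the post, 20 degrees downward, for 8 mm (lengths on the axes).
- stand_top (a point): Top of the collar. How the strap comes off: upright, raised 5 mm and slid along +x, its centre plane stops 5 mm short of the real bend. Upright it cannot pass the barb. With its top leaned back towards the post by 30 degrees or more (best 40 to 45: 3 mm play all round) the eye's top edge goes up inside the upturn, over the barb and outward.
- rack: Fixed grey rack block 190 (x) x 85 (y) x 45 mm high. Origin: centre of its underside. Three slots from the top at x = -60, 0 and 60 mm, each 12.5 mm (x) by 50 mm (y), 32 mm deep (floor 13 mm above the bench), mouth chamfered 3 mm. A strap stands in a slot with its thickness along the rack's x, either face either way.
- pad: Black rubber pad, 11 x 48 x 2 mm, on the floor of the one empty slot. Origin: centre of its underside, 13 mm above the bench; axes do not matter (x along the rack's x). A strap that is home stands on it, its origin 2 mm above this.
- sister1: A strap like the hanging one, standing loose in another slot of the rack, its top 191 mm above the bench (carry the held strap over it or round it). Origin: centre of the underside of its foot.
- sister2: As sister1, in the remaining slot.
- flux: White jar, 52 mm across, 60 mm high, on the bench between stand and rack. Origin: centre of its underside.
- wrench: Loose wrench, 180 mm long, lying at the left.
- brush: Loose brush, 200 mm long, lying at the right.
Not all that is in view belongs to the job. Leave any purple, turquoise or yellow look-alike of the stand alone.

How it is judged (in metres and radians):
On the way:
1. the strap is off the hook: its eye is more than 150 mm from the hook's root and it touches neither hook nor stand (distance between strap_eye and stand_root above 0.15 m and contact force between strap and stand below 0.05 N), for 0.2 s.
At the end, for the whole second after the job is handed in: The strap stands in the empty slot, foot down on the pad: its origin within 6 mm of the pad's in plan and less than 6 mm above the pad's origin, within 0.17 rad of upright and 0.2 rad of square to the slot, at rest and released (horizontal distance between strap and pad below 0.006 m and z of strap in the frame of pad below 0.006 m and angle between strap's own z axis and vertical below 0.17 rad and angle between the x axis of strap and the x axis of rack, either way round below 0.2 rad and linear speed of strap below 0.02 m/s and contact force between strap and the fingers below 0.05 N); the robot touches nothing.
It fails at once if the hook is strained: more than 10 N between strap and hook or stand (contact force between strap and stand above 10 N).
It fails at once if the robot leans on the hook or stand with more than 10 N (contact force between any of the fingers, the arm and stand above 10 N).
It fails at once if the strap is dropped or flung (faster than 1 m/s) (linear speed of strap above 1 m/s).
It fails at once if a strap in the rack is moved by more than 15 mm (distance of any of sister1, sister2 from where it was at the start of the episode above 0.015 m).
It fails at once if another thing on the bench is moved by more than 20 mm (distance of any of flux, wrench, brush from where it was at the start of the episode above 0.02 m).
It also fails if it takes over 72 s, if anything falls off the work surface, if the arm or the gripper's body presses on something with over 40 N, if the wrist force passes 120 N, or if a joint passes its speed limit or range.

## Robot

A 6-joint arm with a two-finger parallel gripper is mounted at the origin on the work surface. World frame = base frame: x ahead of the robot, y to its left, z up, the work surface at z = 0. Lengths are in mm, angles in rad, forces in N, time in s.
With the tool pointing down it reaches from about 350 to 775 mm from the base axis. Payload 7.3 kg.
Tool frame: the origin (TCP) lies on the centre line of the jaws, within the pads' length; the fingertips stand bot.tip_reach ahead of it and the grasp point (between the pads) lies 6 mm ahead of it (bot.tip_reach is the distance from the TCP to the fingertips, in mm); z points along the fingers, y is the direction in which the jaws open and shut (so a half turn about z gives the same grasp; the last joint's range is limited). The gripper opens to 92 mm and grips with 3 to 60 N. Pads are 19 mm wide; open, the fingers measure 130 mm over their backs; the gripper's body (75 mm by 190 mm) begins 47 mm behind the grasp point.
Start: joints at [1.028, 0.342, 1.524, -0, 1.275, -0.146], TCP at [202.883, 484.233, 251.741] pointing down, gripper open.
Joint ranges: [-2.53, 2.53], [-0.77, 2.02], [0.04, 2.7], [-1, 4.14], [0.28, 2.66], [-3.11, 3.11]. Speed limits (rad/s): [2.57, 2.57, 3.14, 3.14, 3.14, 3.14].

## Interface

Orientations are given as [roll, pitch, yaw] about the fixed x, y, z axes, in that order (R = Rz(yaw) Ry(pitch) Rx(roll)).
In Python, from plant import bot gives the robot as it stands.
- The arm moves only by the tool step_arm, never from a script. Its argument "deltas" is a list of rows, each a list of 6 numbers: the shift along the tool's x, y, z in mm, then the turn, a rotation vector about the tool's x, y, z in rad. A call has 1 to 5 rows; each row is the pose to reach, as a shift and turn from the pose commanded when the call began, along the tool's axes at that moment; what a row does not reach only later rows make up. A row lasts 1/12 s, in which the tool goes at most 41.7 mm and 7.16 degrees, less where a joint would pass 70% of its speed; a pose out of reach is approached as far as the arm can. A call with a gripper value outside its range is refused whole. "fingers" is the finger opening in mm, from 0 to 91.8, set as the call begins (left out, the last holds). The fingers move at their own pace and stop on an object; the grip force is fixed at half the most. Time passes only in rows, so rows that repeat a pose let the fingers close. It gives the time, the measured TCP pose, the force and the opening at its end, in the units of the state.
- bot.get_obs(): the state, without advancing time (a new reading comes with each control period).
- bot.capture(name): name is "scene" or "side" or "wrist"; returns a dict with "color" (400x640x3 uint8, red, green, blue), "fx", "fy", "cx", "cy" (pixels), "R" (3x3) and "t" (3): a world point X has camera coordinates R X + t. Camera axes: x right, y down, z forward; pixel columns grow to the right and rows downward; lengths in mm; the calibration is good to about 2 mm. A picture is of the moment at which its call begins. There is no depth.
- bot.close_job(): hands the job in, once; it reports no verdict.
Trained networks look in a picture, given as the dict that the camera call returned (one of the last four; its "shot" number tells which), for a name from the list of things; names that differ only in an ending like _2 or _b are one class to them, and where a whole thing is asked for, a point or a joint stands for the part that bears it (a point fixed in the world has none). Each returns a list of dicts, best first, with "p" (0 to 1); they miss things now and then, are a little off and sometimes report something else, mostly with a low value. They report only what shows in the picture. A call takes as long as a camera call. They do not tell look-alikes from the thing itself.
- bot.boxes_of(query, picture): "rect" ([centre column, centre row, width, height] in pixels, round what is visible of it).
The state is a dict: "time": time; "joint_positions": joint angles; "dq": joint speeds; "tau": joint torques, N m; "tool_pos": TCP position; "tcp_rot": TCP orientation; "contact_force": force on the tool from outside, world axes, zero at the start; "moment": the same for the moment, N m; "grip_width": finger opening in mm.
Only numpy, scipy, OpenCV 4.12 (cv2) and the standard library are available. Lean on these libraries where they do the work, as an engineer would, in place of code of your own. Each camera call takes 0.05 s, during which the arm holds its last target. There are 200 camera calls.

## Working session

There is one attempt and no reset: what is moved stays moved. The work goes in short steps, Python scripts to look and compute and a tool call to move; the robot and the scene stay as the last step left them, time stands still between calls to the robot, and variables do not carry over. Pictures are saved under pics/ and viewed, about 8 in all and at most 12, crops included, and the job is handed in when it is done.

Besides the shell and the picture viewer there is one more tool, called after "Request:" as name([rows], argument=value, ...), one row to a line, values as JSON. step_arm: Moves the arm, as the interface text tells. Its arguments: {"type":"object","properties":{"deltas":{"type":"array"},"fingers":{"type":"number"}},"required":["deltas"]}

```bash
ls; mkdir -p pics
python3 - <<'E'
from plant import bot
import cv2
o=bot.get_obs(); print({k:o[k] for k in ("time","tool_pos","tcp_rot","contact_force","grip_width")}, bot.tip_reach)
for n in ("scene","side"):
    p=bot.capture(n); cv2.imwrite(f"pics/{n}0.png",p["color"][:,:,::-1]); print(n,p["fx"],p["fy"],p["cx"],p["cy"],p["R"],p["t"])
    for q in ("strap","strap_eye","strap_head","stand","stand_root","stand_bend","stand_top","rack","pad","sister1","flux"):
        print(q,[( [int(v) for v in d["rect"]],round(d["p"],2)) for d in bot.boxes_of(q,p)][:4])
E
```

```text
pics
{'time': 0.0, 'tool_pos': array([202.68989721, 483.87964952, 251.04720183]), 'tcp_rot': array([-3.14001954e+00, -2.02488273e-04,  2.74479585e+00]), 'contact_force': array([-0.41833963, -0.05970359, -0.84467404]), 'grip_width': 91.60916825799463} 25.0
scene 432.28351959682624 432.28351959682624 320.7083877933801 199.10480609874003 [[-0.68288507  0.7305229  -0.0020695 ]
 [ 0.59367253  0.55330353 -0.58430141]
 [-0.4257005  -0.40023931 -0.81153409]] [ 284.76444672 -163.1699761  1606.48340715]
strap [([327, 255, 6, 36], 0.65)]
strap_eye [([326, 256, 7, 42], 0.57)]
strap_head [([325, 255, 10, 41], 0.6), ([336, 269, 53, 55], 0.49)]
stand [([457, 254, 51, 56], 0.78), ([391, 237, 51, 58], 0.66), ([336, 267, 49, 54], 0.63), ([380, 318, 55, 54], 0.58)]
stand_root [([383, 316, 50, 57], 0.81), ([457, 256, 48, 54], 0.8), ([394, 237, 50, 59], 0.7), ([336, 269, 52, 54], 0.67)]
stand_bend [([394, 233, 52, 56], 0.92), ([337, 266, 50, 56], 0.84), ([381, 314, 53, 55], 0.77), ([458, 255, 44, 57], 0.75)]
stand_top [([334, 266, 50, 56], 0.95), ([379, 318, 54, 57], 0.87), ([456, 256, 48, 60], 0.85), ([
[... 477 characters left out ...]
_eye [([267, 232, 13, 44], 0.54)]
strap_head [([265, 232, 8, 39], 0.87)]
stand [([248, 292, 47, 70], 0.89), ([339, 338, 50, 66], 0.83), ([277, 250, 47, 67], 0.77), ([316, 277, 22, 65], 0.57)]
stand_root [([318, 278, 28, 59], 0.93), ([247, 295, 47, 65], 0.87), ([337, 338, 49, 70], 0.79), ([277, 250, 46, 66], 0.68)]
stand_bend [([251, 293, 46, 70], 0.97), ([274, 249, 48, 61], 0.89), ([317, 279, 25, 62], 0.81), ([339, 338, 51, 67], 0.64)]
stand_top [([318, 276, 25, 60], 0.81), ([278, 250, 49, 66], 0.77), ([336, 337, 52, 70], 0.57), ([247, 291, 48, 66], 0.55)]
rack [([313, 197, 53, 27], 0.83)]
pad []
sister1 [([325, 180, 3, 38], 0.68), ([293, 176, 7, 37], 0.61)]
flux [([299, 230, 12, 19], 0.57)]
```

Run:
```python
import cv2,numpy as np
a=cv2.imread("pics/scene0.png")[140:360,220:500]; b=cv2.imread("pics/side0.png")[130:380,200:400]
a=cv2.resize(a,None,fx=2.8,fy=2.6,interpolation=3);cv2.imwrite("pics/a.png",a)
cv2.imwrite("pics/b.png",cv2.resize(b,None,fx=3,fy=2.4,interpolation=3))
```

```text
(no output)
```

View pics/a.png

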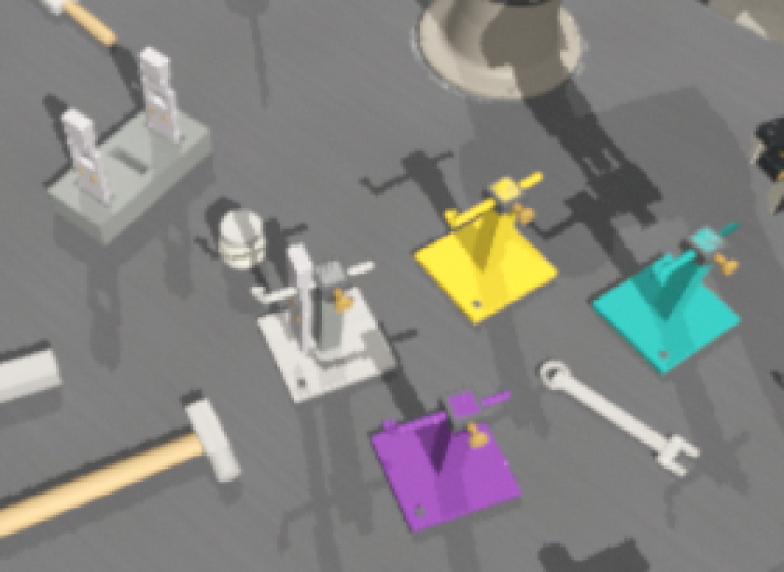

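View pics/b.png

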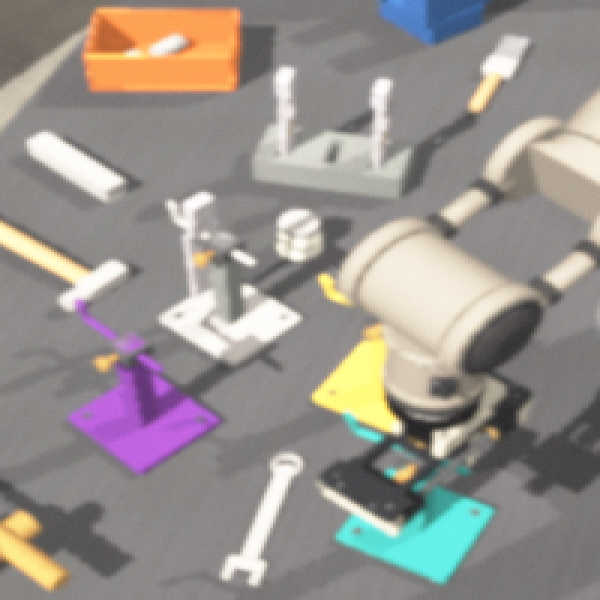

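The job's stand is the white-based grey one (scene ≈(336,267), side ≈(277,250)), because it is the only one carrying a strap. The purple (380,318), yellow (391,237) and turquoise (457,254) stands are look-alikes. In the rack the middle slot is empty (scene ≈(266,201), side ≈(311,192)).

```bash
cat > h.py <<'E'
import numpy as np,cv2
from scipy.spatial.transform import Rotation as Ro
from scipy.optimize import least_squares
from plant import bot
def ray(p,uv):
    d=np.array([(uv[0]-p["cx"])/p["fx"],(uv[1]-p["cy"])/p["fy"],1.]); R=np.array(p["R"]); return -R.T@np.array(p["t"]),R.T@d
def onz(p,uv,z):
    c,d=ray(p,uv); return c+d*(z-c[2])/d[2]
def proj(p,X):
    x=np.asarray(X)@np.array(p["R"]).T+np.array(p["t"]); return np.stack([p["fx"]*x[...,0]/x[...,2]+p["cx"],p["fy"]*x[...,1]/x[...,2]+p["cy"]],-1)
def tri(ps,uvs):
    A=np.zeros((3,3));b=np.zeros(3)
    for p,uv in zip(ps,uvs):
        c,d=ray(p,uv);d/=np.linalg.norm(d);M=np.eye(3)-np.outer(d,d);A+=M;b+=M@c
    X=np.linalg.solve(A,b); return X,[np.round(proj(p,X)-uv,1) for p,uv in zip(ps,uvs)]
def tool():
    o=bot.get_obs(); return np.array(o["tool_pos"]),Ro.from_euler("xyz",o["tcp_rot"])
def delta(pos,rot):
    "shift/turn in the tool frame to reach pos, rot"
    P,R=tool(); return np.round(R.inv().apply(np.array(pos)-P),1),np.round((R.inv()*rot).as_rotvec(),4)
def st():
    o=bot.get_obs(); print({k:np.round(o[k],3) for k in("time","tool_pos","tcp_rot","contact_force","moment","grip_width","joint_positions")})
E
python3 - <<'E'
from h import *
np.set_printoptions(suppress=True,precision=2)
s=bot.capture("scene");d=bot.capture("side")
for n,a,b,z in(("headtop",(326.8,236.2),(266.3,212),225),("slot",(265.7,201.5),(311,192.5),45),("collar",(338,243.8),(274,230),172),("tip",(312,252),(257,215),191),("flux",(306,222),(299.5,220),60),("base",(336,272),(276.5,256),12)):
    print(n,tri((s,d),(a,b)),onz(s,a,z),onz(d,b,z))
w=bot.capture("wrist");P,R=tool();Rw=np.array(w["R"]);c=-Rw.T@np.array(w["t"])
print("cam in tool",R.inv().apply(c-P),"axes",(Rw@R.as_matrix()),w["fx"],w["cx"],w["cy"])
print(R.as_matrix())
E
```

```text
headtop (array([539.41, 137.47, 229.91]), [array([0.1, 0.5]), array([ 0.3, -0.3])]) [536.3  134.18 225.  ] [541.81 134.75 225.  ]
slot (array([ 494.44, -177.13,   42.13]), [array([-0. , -0.1]), array([-0.,  0.])]) [ 495.75 -175.19   45.  ] [ 493.46 -174.49   45.  ]
collar (array([510.88, 153.8 , 172.8 ]), [array([0.1, 0.5]), array([ 0.3, -0.4])]) [509.5  152.07 172.  ] [511.59 154.92 172.  ]
tip (array([581.97, 122.59, 186.58]), [array([-0.1, -0.2]), array([-0.1,  0.1])]) [584.04 124.9  191.  ] [579.87 125.78 191.  ]
flux (array([478.52,  -3.31,  74.84]), [array([0.4, 1.4]), array([ 0.8, -1. ])]) [469.17 -14.59  60.  ] [484.39 -11.33  60.  ]
base (array([517.36, 154.2 ,  30.73]), [array([-0.6, -2.6]), array([-1.6,  1.7])]) [515.24 155.55  12.  ] [521.07 131.34  12.  ]
cam in tool [  69.68    1.3  -132.99] axes [[-0.    1.    0.  ]
 [-0.97  0.   -0.26]
 [-0.26 -0.    0.97]] 292.02579816507495 321.8480803268886 201.32813536988584
[[-0.92  0.39  0.  ]
 [ 0.39  0.92  0.  ]
 [-0.    0.   -1.  ]]
```

Request:
step_arm([
  [-37,-15,-15,0,0,0],
  [-74,-31,-30,0,0,0],
  [-110,-46,-45,0,0,0],
  [-147,-62,-60,0,0,0],
  [-147,-62,-60,0,0,0],
])

```text
time: 1.77
tool_pos: [318.8, 367.2, 314.4]
tcp_rot: [3.138, 0.004, 2.74]
contact_force: [1.0, 1.1, 0.4]
grip_width: 92.1
```

Request:
step_arm([
  [-37,-15,0,0,0,0],
  [-74,-31,0,0,0,0],
  [-110,-46,0,0,0,0],
  [-147,-62,0,0,0,0],
  [-147,-62,0,0,0,0],
])

```text
time: 2.18
tool_pos: [430.1, 251.9, 311.3]
tcp_rot: [-3.14, 0.002, 2.739]
contact_force: [-0.1, 0.2, -0.2]
grip_width: 91.8
```

Run:
```python
from h import *
np.set_printoptions(suppress=True,precision=2)
st()
p=bot.capture("wrist");cv2.imwrite("pics/w1.png",p["color"][:,:,::-1]);np.save("w1.npy",p,allow_pickle=True)
for q in("strap","strap_head","stand","rack","sister1","flux","pad"):
    print(q,[(np.round(d["rect"]),round(d["p"],2)) for d in bot.boxes_of(q,p)][:4])
print(proj(p,np.array([[539,137,225],[511,154,172],[582,123,189]])))
```

```text
{'time': np.float64(2.183), 'tool_pos': array([430.12, 251.93, 311.31]), 'tcp_rot': array([-3.14,  0.  ,  2.74]), 'contact_force': array([-0.14,  0.22, -0.15]), 'moment': array([ 0.03, -0.01,  0.05]), 'grip_width': np.float64(91.841), 'joint_positions': array([ 0.38,  0.25,  1.49, -0.  ,  1.4 , -0.79])}
strap [(array([272., 303.,  48.,  32.]), 0.48), (array([184., 250.,  20.,  14.]), 0.43)]
strap_head [(array([272., 304.,  48.,  32.]), 0.66)]
stand [(array([370.,  18.,  85.,  36.]), 0.78), (array([284., 258.,  70., 118.]), 0.76), (array([260., 111., 103., 148.]), 0.75), (array([417., 244., 103., 141.]), 0.71)]
rack [(array([185., 250.,  18.,  11.]), 0.28)]
sister1 [(array([286., 262.,  70., 115.]), 0.47)]
flux []
pad []
[[252.14 364.84]
 [266.21 299.94]
 [266.22 372.22]]
```

View pics/w1.png

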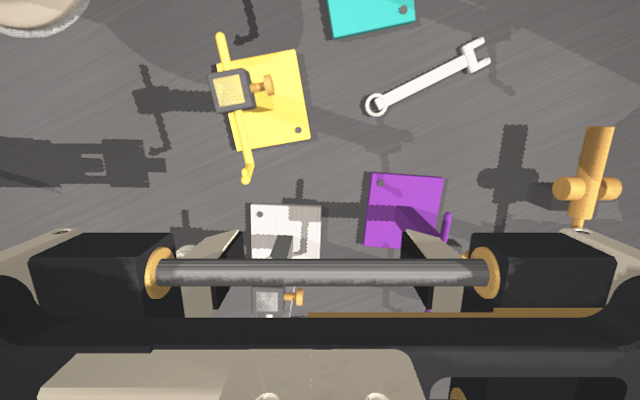

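The wrist view shows the white stand at about (285,260), mostly hidden by the gripper. The yellow, purple and turquoise look-alikes are above and beside it. I'll move farther outward along the hook so the strap is clear of the gripper.

Request:
step_arm([
  [-38,-12,0,0,0,0],
  [-76,-24,0,0,0,0],
  [-114,-36,0,0,0,0],
  [-152,-48,0,0,0,0],
  [-152,-48,0,0,0,0],
])

```text
time: 3.0
tool_pos: [551.6, 149.5, 310.7]
tcp_rot: [-3.14, 0.002, 2.741]
contact_force: [-0.4, 0.2, -0.3]
grip_width: 91.9
```

Request:
step_arm([
  [-38,-8,0,0,0,0],
  [-78,-15,0,0,0,0],
  [-78,-15,0,0,0,0],
])

```text
time: 3.25
tool_pos: [617.7, 106.1, 309.7]
tcp_rot: [-3.14, 0.001, 2.742]
contact_force: [-0.9, 0.4, -0.8]
grip_width: 92.2
```

Run:
```python
from h import *
np.set_printoptions(suppress=True,precision=2)
st()
p=bot.capture("wrist");cv2.imwrite("pics/w2.png",p["color"][:,:,::-1]);np.save("w2.npy",p,allow_pickle=True)
for q in("strap","strap_head","stand"):
    print(q,[(np.round(d["rect"]),round(d["p"],2)) for d in bot.boxes_of(q,p)][:4])
print(proj(p,np.array([[539,137,225],[511,154,172],[582,123,189]])))
```

```text
{'time': np.float64(3.25), 'tool_pos': array([617.67, 106.13, 309.68]), 'tcp_rot': array([-3.14,  0.  ,  2.74]), 'contact_force': array([-0.9 ,  0.45, -0.76]), 'moment': array([-0.02,  0.08, -0.02]), 'grip_width': np.float64(92.152), 'joint_positions': array([ 0.05,  0.51,  1.11, -0.  ,  1.53, -1.12])}
strap [(array([322., 107.,  51.,  27.]), 0.65)]
strap_head [(array([323., 108.,  53.,  30.]), 0.9)]
stand [(array([501.,  56., 179., 111.]), 0.91), (array([324.,  88.,  81., 160.]), 0.73)]
[[317.5  100.83]
 [324.    65.13]
 [322.84 158.71]]
```

View pics/w2.png

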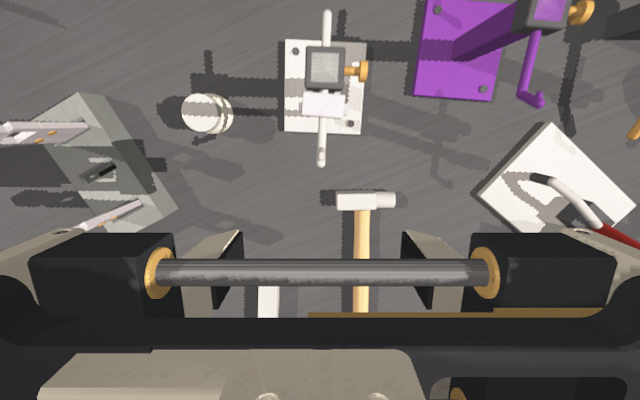

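The white stand is at (325,85), with the strap's head at about (323,105) and the hook tip at about (321,165). The flux jar is at (205,113) and the rack is at the left. This stand has no coloured look-alike features, and I'll confirm it in an enlarged crop.

Run:
```python
import cv2
a=cv2.imread("pics/w2.png")[0:180,265:385];cv2.imwrite("pics/w2c.png",cv2.resize(a,None,fx=5,fy=3.33,interpolation=3))
```

```text
(no output)
```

View pics/w2c.png

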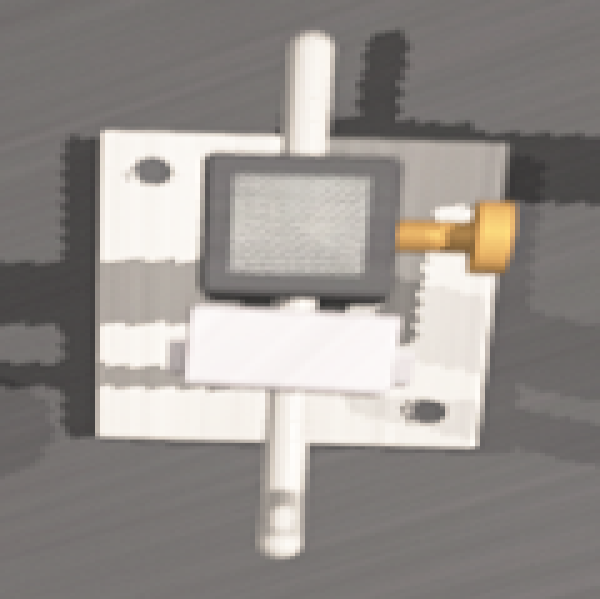

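Run:
```python
from h import *
np.set_printoptions(suppress=True,precision=1)
p=np.load("w2.npy",allow_pickle=True).item()
f=lambda u,v,z:onz(p,(265+u/5-.4,v/3.333-.35),z)
ct=f(302,224,172); br=f(310,40,161);bf=f(288,400,161);tip=f(281,540,188)
print("collar",ct,"rear",br,"front",bf,"tip",tip)
for a,b in((br,bf),(ct,bf),(ct,tip),(br,tip)): print(np.degrees(np.arctan2(*(b-a)[1::-1])),np.linalg.norm((b-a)[:2]))
tl,tr=f(192,306,225),f(400,316,225);bl,br_=f(186,386,191),f(395,389,191)
print("head back edge",tl,tr,np.linalg.norm(tr-tl),np.degrees(np.arctan2(*(tr-tl)[1::-1]))+90, "front lower",bl,br_,np.linalg.norm(br_-bl),np.degrees(np.arctan2(*(br_-bl)[1::-1]))+90)
print("head centre",(tl+tr+bl+br_)/4)
print("base corners",[f(*q) for q in((100,130,12),(508,142,12),(97,437,12),(480,447,12))])
h=np.array([np.cos(np.radians(-23)),np.sin(np.radians(-23)),0])
for b in(48,58,68,78,88):
    r=ct.copy();r[2]=161; B=r+b*h;T=B+9.58*h+[0,0,26.3]
    q=proj(p,np.array([B,T]));print(b,((q-[265,0])*[5,3.333]))
```

```text
collar [512.6 154.3 172. ] rear [471.6 173.  161. ] front [551.6 135.2 161. ] tip [583.8 120.3 188. ]
-25.303143332311173 88.46954980777636
-26.062118080857857 43.386495900806565
-25.485987566614234 78.87726263448748
-25.153857545353713 123.9641421977825
head back edge [529.3 130.1 225. ] [542.5 156.2 225. ] 29.256407056593904 153.20269010375299 front lower [542.2 120.9 191. ] [556.3 152.5 191. ] 34.58369198300435 155.91350976855063
head centre [542.6 139.9 208. ]
base corners [array([435.4, 129.8,  12. ]), array([481.7, 228. ,  12. ]), array([543.1,  79. ,  12. ]), array([589.7, 178.7,  12. ])]
48 [[298.4 416.2]
 [299.1 455.7]]
58 [[298.1 452.8]
 [298.9 495.2]]
68 [[297.9 488.7]
 [298.6 533.8]]
78 [[297.7 523.9]
 [298.4 571.7]]
88 [[297.5 558.5]
 [298.2 608.9]]
```

```bash
cat > plan.py <<'E'
import numpy as np,heapq
def seg(a,b,r,n): t=np.linspace(0,1,n)[:,None]; return np.c_[a+(b-a)*t,np.full(n,r)]
c=lambda d:np.array([np.cos(np.radians(d)),np.sin(np.radians(d))])
T=28*c(70)
hook=np.r_[seg(np.array([-70.,0]),np.zeros(2),4,60),seg(np.zeros(2),T,4,25),seg(T,T-8*c(20),2.5,10)]
# strap rects (n0,n1,s0,s1) rel. to eye top edge (s=0 at 118)
rects=[(-4,4,0,26),(-8,8,26,60),(-4,4,-118,-26)]
def clear(x,z,th,post=-68):
    x,z,th=np.broadcast_arrays(x,z,th);ct,s_=np.cos(th),np.sin(th);m=np.full(x.shape,1e9)
    def upd(px,pz,r,rs,m):
        dx,dz=px-x,pz-z;n=dx*ct+dz*s_;s=-dx*s_+dz*ct
        for n0,n1,s0,s1 in rs:
            ex=np.maximum(n0-n,n-n1);ez=np.maximum(s0-s,s-s1)
            d=np.hypot(np.maximum(ex,0),np.maximum(ez,0))+np.minimum(np.maximum(ex,ez),0);m=np.minimum(m,d-r)
        return m
    for px,pz,r in hook: m=upd(px,pz,r,rects,m)
    for px in (post-17,post,post+17):   # collar & post, with fingers
        for pz in (11,0,-15): m=upd(px,pz,0,rects+[(-12,12,22,70)],m)
    for pz in range(-140,-15,10): m=upd(post+12.5,pz,0,rects,m)
    return m
if __name__=="__main__":
    X=np.arange(-45,70.);Z=np.arange(-4,70.);TH=np.radians(np.arange(0,52,2.))
    C=clear(X[:,None,None],Z[None,:,None],TH[None,None]);print(C.shape)
    start=(int(-34+45),4+4+5,0)
    cost=lambda i:1+60/max(C[i],.05)**2
    D={start:0};pr={};q=[(0,start)]
    while q:
        d,i=heapq.heappop(q)
        if d>D[i]:continue
        if X[i[0]]>62 and Z[i[1]]>35:break
        for a in(-1,0,1):
            for b in(-1,0,1):
                for e in(-1,0,1):
                    j=(i[0]+a,i[1]+b,i[2]+e)
                    if j==i or not all(0<=j[k]<C.shape[k] for k in range(3)) or C[j]<=.3:continue
                    nd=d+cost(j)*np.sqrt(a*a+b*b+e*e)
                    if nd<D.get(j,1e18):D[j]=nd;pr[j]=i;heapq.heappush(q,(nd,j))
    P=[i]
    while P[-1]!=start:P.append(pr[P[-1]])
    P=P[::-1];print(len(P),min(C[k] for k in P))
    for k in P[::3]+[P[-1]]:print(X[k[0]],Z[k[1]],round(np.degrees(TH[k[2]])),round(C[k],1),end=" | ")
E
python3 plan.py
python3 - <<'E'
from h import *
np.set_printoptions(suppress=True,precision=1)
p=np.load("w2.npy",allow_pickle=True).item()
f=lambda u,v,z:onz(p,(265+u/5-.4,v/3.333-.35),z)
bl,br_=f(186,386,225),f(395,389,225);print(bl,br_,(bl+br_)/2)
a=p["color"][85:130,[312,322,332]].sum(2);print(a.T)
E
```

```text
(115, 74, 26)
115 4.156534367906591
-34.0 9.0 0 5.0 | -31.0 12.0 0 8.0 | -28.0 13.0 2 8.9 | -25.0 13.0 2 8.8 | -22.0 13.0 6 8.4 | -19.0 13.0 12 7.6 | -16.0 12.0 18 6.8 | -13.0 12.0 24 6.2 | -10.0 12.0 30 6.0 | -9.0 13.0 36 6.2 | -8.0 14.0 42 6.2 | -8.0 17.0 48 5.3 | -8.0 20.0 50 4.7 | -7.0 23.0 50 4.4 | -6.0 26.0 50 4.5 | -4.0 29.0 50 5.4 | -2.0 32.0 50 6.0 | 0.0 35.0 50 7.1 | 3.0 38.0 50 8.6 | 6.0 41.0 50 9.1 | 9.0 44.0 50 11.0 | 12.0 47.0 50 13.6 | 15.0 48.0 50 14.8 | 18.0 48.0 50 15.5 | 21.0 48.0 50 16.6 | 24.0 48.0 50 18.1 | 27.0 48.0 50 19.8 | 30.0 48.0 50 21.7 | 33.0 48.0 50 23.7 | 36.0 48.0 50 25.6 | 39.0 48.0 50 27.5 | 42.0 48.0 50 29.1 | 45.0 48.0 50 29.9 | 48.0 48.0 50 30.9 | 51.0 48.0 50 32.2 | 54.0 48.0 50 33.6 | 57.0 48.0 50 35.3 | 60.0 48.0 50 37.0 | 63.0 48.0 50 39.0 | 63.0 48.0 50 39.0 | [543.8 122.8 225. ] [556.  150.1 225. ] [549.9 136.4 225. ]
[[367 343 288 215 172 317 463 642 715 739 741 741 741 741 741 739 740 740
  740 738 739 738 738 737 736 736 738 741 744 723 632 598 671 722 719 719
  717 719 719 717 717 718 717 719 719]
 [369 358 316 246 293 454 615 681 709 720 741 741 740 741 742 745 744 741
  741 738 736 736 734 733 732 730 730 730 736 739 717 619 589 676 725 723
  722 722 722 722 724 724 723 723 725]
 [369 368 341 282 214 155 178 232 430 643 716 736 733 732 733 736 738 742
  743 740 738 739 740 742 742 743 742 740 740 742 741 707 630 652 714 734
  733 730 730 730 730 729 730 729 729]]
```

```bash
cat >> h.py <<'E'
PSI=np.radians(-25.3); H=np.array([np.cos(PSI),np.sin(PSI),0]); ROOT=np.array([512.6,154.1,161.])
def rot(lean,psi=PSI):
    "tool with fingers down; lean>0: tool body leans towards post (tool z tips towards +H); rad"
    return Ro.from_euler("z",psi+np.pi)*Ro.from_euler("x",np.pi)*Ro.from_rotvec([0,-lean,0])
E
python3 - <<'E'
from h import *
np.set_printoptions(suppress=True)
R=rot(np.radians(-10),np.radians(-25.5)); z=R.as_matrix()[:,2];print(z)
g=np.array([542.9,139.8,209])-6*z
print(g,delta(g-80*z,R),delta(g,R))
E
```

```text
[-0.15673229  0.07475747 -0.98480775]
[543.84039374 139.3514552  214.90884652] (array([61.3, -0.7, 18. ]), array([-0.0042,  0.1738,  0.0493])) (array([75.1, -0. , 96.8]), array([-0.0042,  0.1738,  0.0493]))
```

Request:
step_arm([
  [21,0,6,-0.001,0.058,0.016],
  [41,-0.5,12,-0.003,0.116,0.033],
  [61,-0.7,18,-0.004,0.174,0.049],
  [61,-0.7,18,-0.004,0.174,0.049],
  [61,-0.7,18,-0.004,0.174,0.049],
])

```text
time: 3.87
tool_pos: [556.9, 133.0, 294.3]
tcp_rot: [3.142, -0.172, 2.698]
contact_force: [0.7, 0.1, -0.3]
grip_width: 91.8
```

Run:
```python
from h import *
np.set_printoptions(suppress=True,precision=1)
st()
R=rot(np.radians(-10),np.radians(-25.5)); z=R.as_matrix()[:,2]
g=np.array([542.9,139.8,209])-6*z
print(delta(g,R))
p=bot.capture("wrist");cv2.imwrite("pics/w3.png",p["color"][100:,170:470,::-1].repeat(2,0).repeat(2,1)[:600])
h=np.array([542.9,139.8,225]);y=np.array([-H[1],H[0],0])
print(proj(p,np.array([h+8*H+15*y,h+8*H-15*y,h-8*H+15*y,h-8*H-15*y])))
```

```text
{'time': np.float64(3.867), 'tool_pos': array([557. , 133. , 294.3]), 'tcp_rot': array([ 3.1, -0.2,  2.7]), 'contact_force': array([ 0.7,  0.1, -0.3]), 'moment': array([-0. , -0.1, -0. ]), 'grip_width': np.float64(91.795), 'joint_positions': array([ 0.1,  0.5,  1.2,  0.1,  1.6, -1.1])}
(array([ 0.8,  0.1, 80.7]), array([-0.,  0.,  0.]))
[[340.9 226.9]
 [300.2 227. ]
 [341.  205.3]
 [300.  205.4]]
```

View pics/w3.png

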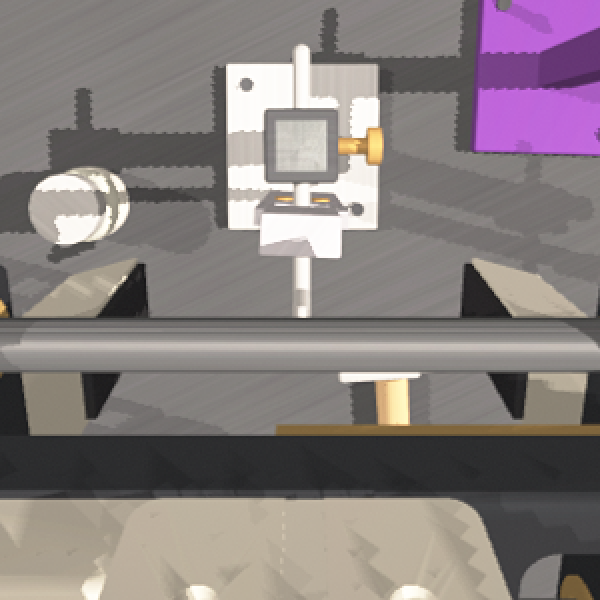

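The head in this view is at columns 300–341 and rows 205–229, which matches the projection to within a pixel. I'll descend and grip.

Request:
step_arm([
  [0.5,0,25,0,0,0],
  [0.8,0,50,0,0,0],
  [0.8,0,70,0,0,0],
  [0.8,0,80,0,0,0],
  [0.8,0,80.5,0,0,0],
], fingers=60)

```text
time: 4.33
tool_pos: [543.5, 138.6, 213.2]
tcp_rot: [-3.14, -0.176, 2.696]
contact_force: [0.2, 0.2, 0.6]
grip_width: 63.2
```

Request:
step_arm([
  [0,0,0,0,0,0],
  [0,0,0,0,0,0],
  [0,0,0,0,0,0],
  [0,0,0,0,0,0],
], fingers=34)

```text
time: 4.67
tool_pos: [544.8, 138.5, 215.7]
tcp_rot: [3.141, -0.172, 2.696]
contact_force: [0.1, 0.0, 0.1]
grip_width: 37.5
```

Request:
step_arm([
  [0,0,0,0,0,0],
  [0,0,0,0,0,0],
  [0,0,0,0,0,0],
  [0,0,0,0,0,0],
  [0,0,0,0,0,0],
], fingers=20)

```text
time: 5.08
tool_pos: [544.4, 138.4, 215.0]
tcp_rot: [3.141, -0.173, 2.696]
contact_force: [0.2, -1.4, 3.8]
grip_width: 30.2
```

Request:
step_arm([
  [0.2,0,-1.2,0,0,0],
  [0.4,0,-2.4,0,0,0],
  [0.6,0,-3.6,0,0,0],
  [0.9,0,-4.9,0,0,0],
  [0.9,0,-4.9,0,0,0],
], fingers=10)

```text
time: 5.5
tool_pos: [544.0, 138.6, 219.6]
tcp_rot: [-3.141, -0.174, 2.696]
contact_force: [0.2, -0.2, -2.3]
grip_width: 29.9
```

Run:
```python
from h import *
np.set_printoptions(suppress=True,precision=1)
st()
for i in range(1):
    P,R=tool();print("along hook",(P+6*R.as_matrix()[:,2]-ROOT)@H,(P+6*R.as_matrix()[:,2]-ROOT))
s=bot.capture("side");c=bot.capture("scene")
a=s["color"][180:290,225:335];b=c["color"][200:310,285:395]
cv2.imwrite("pics/s1.png",cv2.resize(np.hstack([a,b])[:,:,::-1],None,fx=3.6,fy=3.6,interpolation=3))
```

```text
{'time': np.float64(5.5), 'tool_pos': array([544. , 138.6, 219.6]), 'tcp_rot': array([-3.1, -0.2,  2.7]), 'contact_force': array([ 0.2, -0.2, -2.3]), 'moment': array([-0. , -0.2, -0. ]), 'grip_width': np.float64(29.857), 'joint_positions': array([ 0.1,  0.5,  1.4,  0.1,  1.4, -1.1])}
along hook 33.957579255131236 [ 30.4 -15.   52.7]
```

View pics/s1.png

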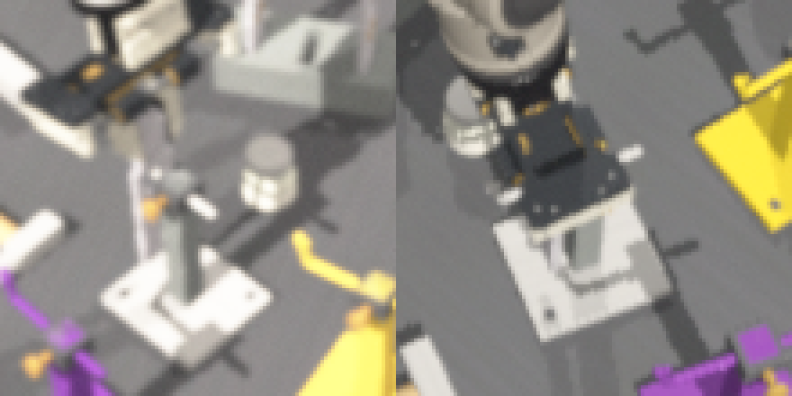

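Gripper and strap are clear of the stand, and the load reads about 2 N, the strap's own weight. Next I'll slide outward to feel for the bend.

Request:
step_arm([
  [-3,0,-0.5,0,0,0],
  [-6,0,-1,0,0,0],
  [-8,0,-1.4,0,0,0],
  [-10,0,-1.8,0,0,0],
  [-12,0,-2.1,0,0,0],
])

```text
time: 6.02
tool_pos: [555.3, 133.1, 219.5]
tcp_rot: [-3.141, -0.174, 2.696]
contact_force: [-0.1, 0.4, -1.7]
grip_width: 29.6
```

Request:
step_arm([
  [-2,0,-0.3,0,0,0],
  [-4,0,-0.7,0,0,0],
  [-6,0,-1.1,0,0,0],
  [-8,0,-1.4,0,0,0],
  [-10,0,-1.8,0,0,0],
])

```text
time: 6.43
tool_pos: [564.4, 128.8, 219.6]
tcp_rot: [-3.141, -0.174, 2.696]
contact_force: [0.4, 0.3, -0.9]
grip_width: 29.8
```

Request:
step_arm([
  [0,0,0,0,0,0],
  [-1,0,-0.2,0,0,0],
  [-1,0,-0.2,0,0,0],
])

```text
time: 6.68
tool_pos: [565.2, 128.4, 219.6]
tcp_rot: [-3.141, -0.174, 2.696]
contact_force: [-0.4, 0.2, -2.0]
grip_width: 29.7
```

```bash
cat >> h.py <<'E'
def hk():
    P,R=tool();g=P+6*R.as_matrix()[:,2]-ROOT;o=bot.get_obs();F=np.array(o["contact_force"])
    z=R.as_matrix()[:,2];print("t",round(float(o["time"]),2),"grasp x,y,z in hook frame",np.round([g@H,g@np.array([-H[1],H[0],0]),g[2]],1),"lean",round(np.degrees(np.arctan2(z@H,-z[2])),1),"F along hook",np.round([F@H,F[2]],1),"grip",o["grip_width"])
E
python3 -c "
from h import *
hk();st()"
```

```text
t 6.68 grasp x,y,z in hook frame [57.5 -0.8 52.7] lean -10.0 F along hook [-0.4 -2. ] grip 29.673313759176647
{'time': np.float64(6.683), 'tool_pos': array([565.204, 128.391, 219.621]), 'tcp_rot': array([-3.141, -0.174,  2.696]), 'contact_force': array([-0.392,  0.175, -2.033]), 'moment': array([-0.112, -0.106, -0.007]), 'grip_width': np.float64(29.673), 'joint_positions': array([ 0.049,  0.545,  1.299,  0.083,  1.451, -1.092])}
```

Request:
step_arm([
  [-1,0,-0.2,0,0,0],
  [-2,0,-0.35,0,0,0],
  [-3,0,-0.5,0,0,0],
  [-3,0,-0.5,0,0,0],
])

```text
time: 7.02
tool_pos: [568.0, 127.1, 219.6]
tcp_rot: [-3.141, -0.174, 2.696]
contact_force: [-0.5, 0.2, -1.4]
grip_width: 29.7
```

Request:
step_arm([
  [-0.7,0,-0.1,0,0,0],
  [-1.4,0,-0.2,0,0,0],
  [-1.4,0,-0.2,0,0,0],
])

```text
time: 7.27
tool_pos: [569.3, 126.5, 219.5]
tcp_rot: [-3.141, -0.174, 2.696]
contact_force: [-0.3, -0.3, -1.9]
grip_width: 30.0
```

Request:
step_arm([
  [-0.6,0,-0.1,0,0,0],
  [-1,0,-0.18,0,0,0],
  [-1,0,-0.18,0,0,0],
])

```text
time: 7.52
tool_pos: [570.1, 126.1, 219.6]
tcp_rot: [-3.141, -0.174, 2.696]
contact_force: [0.5, -0.7, -1.7]
grip_width: 29.9
```

Request:
step_arm([
  [-0.5,0,-0.1,0,0,0],
  [-1,0,-0.18,0,0,0],
  [-1,0,-0.18,0,0,0],
])

```text
time: 7.77
tool_pos: [571.1, 125.6, 219.6]
tcp_rot: [-3.141, -0.174, 2.696]
contact_force: [-0.8, -0.3, -1.6]
grip_width: 30.0
```

Request:
step_arm([
  [-0.5,0,-0.1,0,0,0],
  [-1,0,-0.18,0,0,0],
  [-1,0,-0.18,0,0,0],
])

```text
time: 8.02
tool_pos: [572.0, 125.2, 219.5]
tcp_rot: [-3.141, -0.174, 2.696]
contact_force: [-0.2, 0.9, -2.0]
grip_width: 30.0
```

Request:
step_arm([
  [-0.5,0,-0.1,0,0,0],
  [-1,0,-0.18,0,0,0],
  [-1,0,-0.18,0,0,0],
])

```text
time: 8.27
tool_pos: [572.9, 124.7, 219.5]
tcp_rot: [-3.141, -0.174, 2.696]
contact_force: [0.3, -0.1, -1.5]
grip_width: 29.9
```

Request:
step_arm([
  [-0.5,0,-0.1,0,0,0],
  [-1,0,-0.18,0,0,0],
  [-1,0,-0.18,0,0,0],
])

```text
time: 8.52
tool_pos: [573.5, 124.4, 219.5]
tcp_rot: [-3.141, -0.175, 2.696]
contact_force: [-1.0, 0.6, -0.6]
grip_width: 30.2
```

Request:
step_arm([
  [-0.3,0,-0.05,0,0,0],
  [-0.6,0,-0.1,0,0,0],
  [-0.6,0,-0.1,0,0,0],
])

```text
time: 8.77
tool_pos: [573.8, 124.3, 219.4]
tcp_rot: [-3.141, -0.175, 2.696]
contact_force: [-2.7, 1.4, -1.1]
grip_width: 29.7
```

Contact felt: −3 N along the hook at grasp x ≈ 66.7 mm, so the bend is about 71.7 mm out, against about 70 mm from the image. I'll plan the tilt and back-off from that contact.

```bash
cat >> h.py <<'E'
BEND=71.7; Y0=-0.8
def pose(X,Z,th,y=Y0):
    "TCP pose for eye edge at X,Z rel. to bend, strap lean th deg"
    t=np.radians(th);R=rot(t-np.radians(10),np.radians(-25.5));u=-np.sin(t)*H+np.cos(t)*np.array([0,0,1])
    g=ROOT+(BEND+X)*H+y*np.array([-H[1],H[0],0])+np.array([0,0,Z])+44*u
    return g-6*R.as_matrix()[:,2],R
def calls(start,wps):
    "wps: (X,Z,th,rows); prints call rows in the tool frame at each call's start; start=None: measured pose"
    from plan import clear
    fr=tool() if start is None else pose(*start); cur=start; seq=[];
    if cur is None: cur=(-4.7,8.5,0)
    for X,Z,th,n in wps:
        for k in range(1,n+1): seq.append(tuple(np.array(cur)+(np.array((X,Z,th))-cur)*k/n))
        cur=(X,Z,th)
    for i in range(0,len(seq),5):
        P,R=fr;out=[]
        for s in seq[i:i+5]:
            p,r=pose(*s);out.append([round(float(v),1) for v in R.inv().apply(p-P)]+[round(float(v),3) for v in (R.inv()*r).as_rotvec()])
        print(out,"clr",[round(float(clear(s[0],s[1],np.radians(s[2]),-BEND)),1) for s in seq[i:i+5]]); fr=pose(*seq[i:i+5][-1])
E
python3 - <<'E'
from h import *
hk()
calls(None,[(-8,9,0,3),(-22,13,0,7),(-20,13,12,5),(-10.5,12,30,10),(-9,13,37,5),(-8,14,43,5)])
print()
calls((-8,14,43),[(-8,17,48,5),(-8,20,48,3),(-6.5,24,48,4),(-5,28,48,4),(-2,32,48,4),(3,38,48,6),(12,47,48,9),(30,50,48,5)])
E
```

```text
t 8.77 grasp x,y,z in hook frame [67.  -0.8 52.5] lean -10.0 F along hook [-3.  -1.1] grip 29.663805921842865
[[1.1, -0.0, 0.0, -0.0, -0.001, -0.001], [2.2, -0.0, 0.1, -0.0, -0.001, -0.001], [3.4, -0.0, 0.1, -0.0, -0.001, -0.001], [5.4, -0.1, -0.1, -0.0, -0.001, -0.001], [7.5, -0.1, -0.3, -0.0, -0.001, -0.001]] clr [0.7, 1.8, 2.8, 4.9, 6.1]
[[2.1, -0.0, -0.2, 0.0, 0.0, 0.0], [4.1, -0.0, -0.4, 0.0, 0.0, 0.0], [6.2, -0.0, -0.6, 0.0, 0.0, 0.0], [8.3, -0.0, -0.9, 0.0, 0.0, 0.0], [10.3, -0.0, -1.1, 0.0, 0.0, 0.0]] clr [6.7, 7.3, 7.9, 8.4, 9.0]
[[1.7, -0.0, 0.3, 0.0, -0.042, 0.0], [3.3, -0.0, 0.7, 0.0, -0.084, -0.0], [4.9, -0.0, 1.1, -0.0, -0.126, 0.0], [6.5, -0.0, 1.7, -0.0, -0.168, 0.0], [8.1, -0.0, 2.3, -0.0, -0.209, 0.0]] clr [8.8, 8.6, 8.3, 8.0, 7.6]
[[0.6, -0.0, 0.4, -0.0, -0.031, -0.0], [1.2, -0.0, 0.8, 0.0, -0.063, -0.0], [1.8, -0.0, 1.3, 0.0, -0.094, -0.0], [2.3, -0.0, 1.9, 0.0, -0.126, -0.0], [2.9, -0.0, 2.5, 0.0, -0.157, -0.0]] clr [7.4, 7.2, 6.9, 6.6, 6.3]
[[0.6, -0.0, 0.5, 0.0, -0.031, -0.0], [1.3, -0.0, 1.1, -0.0, -0.063, -0.0], [1.9, -0.0, 1.8, 0.0, -0.094, -0.0], [2.5, -0.0
[... 1452 characters left out ...]
0.0, -1.1, 0.0, 0.0, 0.0], [-6.4, 0.0, -1.4, 0.0, 0.0, 0.0]] clr [6.2, 6.5, 7.0, 7.5, 8.0]
[[-1.3, 0.0, -0.3, 0.0, 0.0, 0.0], [-2.7, 0.0, -0.4, 0.0, 0.0, 0.0], [-4.1, 0.0, -0.6, 0.0, 0.0, 0.0], [-5.5, 0.0, -0.8, 0.0, 0.0, 0.0], [-6.9, 0.0, -1.0, 0.0, 0.0, 0.0]] clr [8.4, 8.7, 8.9, 9.3, 9.8]
[[-1.4, 0.0, -0.2, 0.0, 0.0, 0.0], [-2.8, 0.0, -0.3, 0.0, 0.0, 0.0], [-4.2, 0.0, -0.5, 0.0, 0.0, 0.0], [-5.6, 0.0, -0.7, 0.0, 0.0, 0.0], [-7.0, 0.0, -0.9, 0.0, 0.0, 0.0]] clr [10.4, 11.1, 11.9, 12.8, 13.7]
[[-3.2, 0.0, 1.7, 0.0, 0.0, 0.0], [-6.4, 0.0, 3.5, 0.0, 0.0, 0.0], [-9.6, 0.0, 5.2, 0.0, 0.0, 0.0], [-12.8, 0.1, 7.0, 0.0, 0.0, 0.0], [-16.0, 0.1, 8.7, 0.0, 0.0, 0.0]] clr [14.6, 16.2, 18.2, 20.6, 23.3]
```

Request:
step_arm([
  [1.1,0,0,0,0,0],
  [2.2,0,0.1,0,0,0],
  [3.4,0,0.1,0,0,0],
  [5.4,0,-0.1,0,0,0],
  [7.5,0,-0.3,0,0,0],
])

```text
time: 9.18
tool_pos: [567.7, 127.2, 221.3]
tcp_rot: [-3.142, -0.173, 2.696]
contact_force: [0.6, -0.3, -2.1]
grip_width: 29.9
```

Request:
step_arm([
  [2.1,0,-0.2,0,0,0],
  [4.1,0,-0.4,0,0,0],
  [6.2,0,-0.6,0,0,0],
  [8.3,0,-0.9,0,0,0],
  [10.3,0,-1.1,0,0,0],
])

```text
time: 9.6
tool_pos: [558.5, 131.6, 224.1]
tcp_rot: [-3.141, -0.174, 2.696]
contact_force: [-0.1, -1.1, -2.3]
grip_width: 29.7
```

Request:
step_arm([
  [1.7,0,0.3,0,-0.042,0],
  [3.3,0,0.7,0,-0.084,0],
  [4.9,0,1.1,0,-0.126,0],
  [6.5,0,1.7,0,-0.168,0],
  [8.1,0,2.3,0,-0.209,0],
])

```text
time: 10.02
tool_pos: [550.9, 135.3, 223.3]
tcp_rot: [3.141, 0.037, 2.696]
contact_force: [-1.0, 0.5, -0.8]
grip_width: 29.5
```

```bash
python3 -c "
from h import *
hk();P,R=pose(-20,13,12);print(delta(P,R))"
```

```text
t 10.02 grasp x,y,z in hook frame [42.9 -0.7 56.3] lean 2.1 F along hook [-1.1 -0.8] grip 29.454642538350686
(array([ 0.3, -0.1,  0.3]), array([ 0.0001,  0.0021, -0.0008]))
```

Request:
step_arm([
  [0.6,0,0.4,0,-0.031,0],
  [1.2,0,0.8,0,-0.063,0],
  [1.8,0,1.3,0,-0.094,0],
  [2.3,0,1.9,0,-0.126,0],
  [2.9,0,2.5,0,-0.157,0],
])

```text
time: 10.43
tool_pos: [548.3, 136.5, 220.7]
tcp_rot: [3.142, 0.193, 2.696]
contact_force: [0.6, 1.0, -2.3]
grip_width: 30.1
```

Request:
step_arm([
  [0.6,0,0.5,0,-0.031,0],
  [1.3,0,1.1,0,-0.063,0],
  [1.9,0,1.8,0,-0.094,0],
  [2.5,0,2.5,0,-0.126,0],
  [3.1,0,3.2,0,-0.157,0],
])

```text
time: 10.85
tool_pos: [546.0, 137.5, 216.9]
tcp_rot: [3.142, 0.35, 2.696]
contact_force: [0.0, -0.3, -2.0]
grip_width: 29.7
```

```bash
python3 -c "
from h import *
hk();st();P,R=pose(-10.5,12,30);print(delta(P,R))"
```

```text
t 10.85 grasp x,y,z in hook frame [39.4 -0.7 50.3] lean 20.1 F along hook [ 0.1 -2. ] grip 29.658255832844386
{'time': np.float64(10.85), 'tool_pos': array([546.034, 137.516, 216.905]), 'tcp_rot': array([3.142, 0.35 , 2.696]), 'contact_force': array([ 0.01 , -0.298, -1.997]), 'moment': array([0.157, 0.346, 0.004]), 'grip_width': np.float64(29.658), 'joint_positions': array([ 0.222,  0.33 ,  1.699, -0.285,  0.854, -0.743])}
(array([ 0.2, -0.1,  0.1]), array([-0.0003,  0.001 , -0.0009]))
```

Request:
step_arm([
  [0.9,0,0.1,0,-0.024,0],
  [1.7,0,0.3,0,-0.049,0],
  [2.5,0,0.4,0,-0.073,0],
  [3.4,0,0.6,0,-0.098,0],
  [4.2,0,0.9,0,-0.122,0],
])

```text
time: 11.27
tool_pos: [542.7, 139.1, 214.6]
tcp_rot: [-3.142, 0.472, 2.695]
contact_force: [-0.1, 0.3, -2.3]
grip_width: 29.7
```

Request:
step_arm([
  [0.8,0,0.1,0,-0.021,0],
  [1.5,0,0.2,0,-0.042,0],
  [2.3,0,0.3,0,-0.063,0],
  [3.0,0,0.5,0,-0.084,0],
  [3.8,0,0.6,0,-0.105,0],
])

```text
time: 11.68
tool_pos: [540.0, 140.4, 212.3]
tcp_rot: [3.142, 0.577, 2.695]
contact_force: [-0.6, -0.6, -1.2]
grip_width: 30.1
```

Run:
```python
from h import *
hk();st();P,R=pose(-8,14,43);print(delta(P,R))
s=bot.capture("side");c=bot.capture("scene")
a=s["color"][170:290,225:335];b=c["color"][200:320,275:385]
cv2.imwrite("pics/s2.png",cv2.resize(np.hstack([a,b])[:,:,::-1],None,fx=3.6,fy=3.6,interpolation=3))
t=np.radians(43);u=-np.sin(t)*H+np.cos(t)*np.array([0,0,1]);e=ROOT+(BEND-8)*H+[0,0,14]
print((proj(s,np.array([e,e-118*u]))-[225,170])*3.6)
```

```text
t 11.68 grasp x,y,z in hook frame [33.9 -0.7 46.3] lean 33.0 F along hook [-0.3 -1.2] grip 30.05036262315762
{'time': np.float64(11.683), 'tool_pos': array([539.959, 140.361, 212.327]), 'tcp_rot': array([3.142, 0.577, 2.695]), 'contact_force': array([-0.629, -0.63 , -1.191]), 'moment': array([ 0.247,  0.515, -0.06 ]), 'grip_width': np.float64(30.05), 'joint_positions': array([ 0.315,  0.301,  1.854, -0.663,  0.657, -0.343])}
(array([ 0.2, -0.1, -0. ]), array([-0.0006,  0.0006, -0.001 ]))
[[126.17915776 177.51209266]
 [ 75.51164589 198.71898173]]
```

View pics/s2.png

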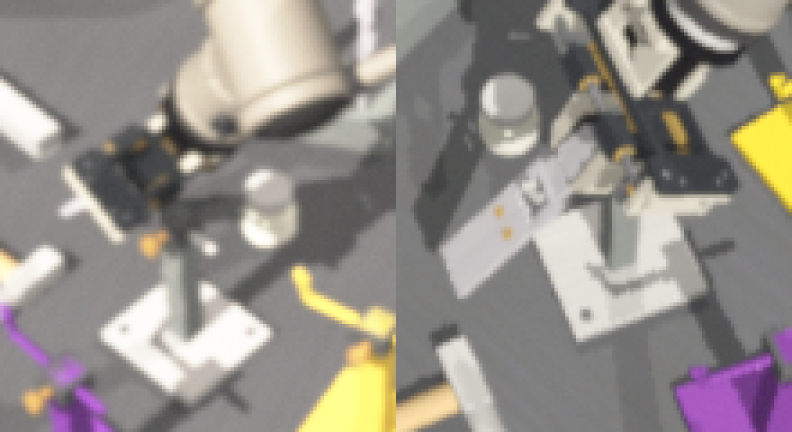

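Run:
```python
from h import *
from plan import clear
for th in (43,45):
    for Z in (16,18,20,22,24,26,28,30,32,34):
        X=np.arange(-14,6,.5);c=clear(X,float(Z),np.radians(th),-BEND);i=c.argmax();print(th,Z,X[i],round(c[i],1),end=" | ")
    print()
c=bot.capture("scene");t=np.radians(43);u=-np.sin(t)*H+np.cos(t)*np.array([0,0,1]);y=np.array([-H[1],H[0],0])
e=ROOT+(BEND-8)*H+[0,0,14]-.8*y
print((proj(c,np.array([e-118*u-22*y,e-118*u+22*y,e]))-[275,200])*3.6+[396,0])
calls((-8,14,43),[(-8.5,18,45,4),(-8,21,45,3),(-6.5,24,45,4),(-5,27,45,4),(-2.5,30,45,4),(0,33,45,3),(3,38,45,4),(12,47,45,9),(30,50,45,5)])
```

```text
43 16 -7.0 5.3 | 43 18 -7.0 4.3 | 43 20 -7.0 3.7 | 43 22 -7.0 3.3 | 43 24 -6.0 3.5 | 43 26 -5.0 3.8 | 43 28 -3.5 4.5 | 43 30 -2.0 5.0 | 43 32 -1.0 5.5 | 43 34 0.5 6.2 | 
45 16 -7.5 5.6 | 45 18 -7.5 4.7 | 45 20 -7.5 4.0 | 45 22 -7.0 3.8 | 45 24 -6.0 3.7 | 45 26 -5.0 4.2 | 45 28 -3.5 4.6 | 45 30 -2.5 5.3 | 45 32 -1.0 5.6 | 45 34 0.5 6.3 | 
[[440.55261468 249.41851005]
 [459.00542435 296.99107095]
 [543.83718709 186.33406647]]
[[-0.0, -0.0, -0.8, 0.0, -0.009, 0.0], [-0.0, -0.0, -1.7, 0.0, -0.017, 0.0], [-0.0, -0.0, -2.5, 0.0, -0.026, 0.0], [-0.0, -0.0, -3.3, 0.0, -0.035, 0.0], [-0.7, -0.0, -4.1, 0.0, -0.035, 0.0]] clr [5.5, 4.8, 4.2, 3.8, 3.6]
[[-0.7, 0.0, -0.7, 0.0, 0.0, 0.0], [-1.4, 0.0, -1.4, 0.0, 0.0, 0.0], [-2.2, 0.0, -1.8, 0.0, 0.0, 0.0], [-2.9, 0.0, -2.2, 0.0, 0.0, 0.0], [-3.6, 0.0, -2.6, 0.0, 0.0, 0.0]] clr [3.4, 3.2, 3.3, 3.4, 3.5]
[[-0.7, 0.0, -0.4, 0.0, 0.0, 0.0], [-1.5, 0.0, -0.8, 0.0, 0.0, 0.0], [-2.2, 0.0, -1.2, 0.0, 0.0, 0.0], [-2.9, 0.0, -1.6, 0.0, 0.0, 0.0], [-3.7, 0.0, -2.0, 0.0, 0.0, 0.0]] clr [3.6, 3.7, 3.8, 3.8, 3.9]
[[-0.9, 0.0, -0.3, 0.0, 0.0, 0.0], [-1.9, 0.0, -0
[... 262 characters left out ...]
0.0, -1.9, 0.0, 0.0, 0.0], [-6.5, 0.0, -2.5, 0.0, 0.0, 0.0]] clr [5.5, 5.7, 6.4, 7.2, 7.4]
[[-1.3, 0.0, -0.6, 0.0, 0.0, 0.0], [-2.7, 0.0, -0.8, 0.0, 0.0, 0.0], [-4.1, 0.0, -1.1, 0.0, 0.0, 0.0], [-5.5, 0.0, -1.3, 0.0, 0.0, 0.0], [-6.9, 0.0, -1.6, 0.0, 0.0, 0.0]] clr [7.7, 8.3, 8.9, 9.5, 9.9]
[[-1.4, 0.0, -0.2, 0.0, 0.0, 0.0], [-2.8, 0.0, -0.5, 0.0, 0.0, 0.0], [-4.2, 0.0, -0.7, 0.0, 0.0, 0.0], [-5.6, 0.0, -1.0, 0.0, 0.0, 0.0], [-7.0, 0.0, -1.2, 0.0, 0.0, 0.0]] clr [10.5, 11.2, 12.0, 12.9, 13.9]
[[-3.3, 0.0, 1.6, 0.0, 0.0, 0.0], [-6.6, 0.0, 3.1, 0.0, 0.0, 0.0], [-9.9, 0.0, 4.7, 0.0, 0.0, 0.0], [-13.2, 0.1, 6.3, 0.0, 0.0, 0.0], [-16.5, 0.1, 7.9, 0.0, 0.0, 0.0]] clr [14.7, 16.2, 18.2, 20.6, 23.3]
```

The foot's corners in the picture (440,248) and (460,297) match the prediction, so the strap hasn't slipped in the grip. I'll go on at 45°.

Request:
step_arm([
  [-0.2,0,-0.7,0,-0.009,0],
  [-0.4,0,-1.5,0,-0.017,0],
  [-0.6,0,-2.1,0,-0.026,0],
  [-0.6,0,-2.9,0,-0.035,0],
  [-1.3,0,-3.7,0,-0.035,0],
])

```text
time: 12.25
tool_pos: [539.1, 140.7, 215.9]
tcp_rot: [-3.141, 0.611, 2.696]
contact_force: [0.6, 0.3, -2.1]
grip_width: 30.0
```

```bash
python3 -c "
from h import *
hk();st();P,R=pose(-7.6,19,45);print(delta(P,R))"
```

```text
t 12.25 grasp x,y,z in hook frame [33.1 -0.8 50. ] lean 35.0 F along hook [ 0.4 -2.1] grip 30.022669243113594
{'time': np.float64(12.25), 'tool_pos': array([539.116, 140.73 , 215.919]), 'tcp_rot': array([-3.141,  0.611,  2.696]), 'contact_force': array([ 0.638,  0.316, -2.096]), 'moment': array([ 0.247,  0.571, -0.032]), 'grip_width': np.float64(30.023), 'joint_positions': array([ 0.33 ,  0.295,  1.87 , -0.73 ,  0.647, -0.274])}
(array([ 0.1, -0. , -0.2]), array([-0.0009,  0.0003, -0.0003]))
```

Request:
step_arm([
  [-0.7,0,-0.7,0,0,0],
  [-1.4,0,-1.4,0,0,0],
  [-2.2,0,-1.8,0,0,0],
  [-2.9,0,-2.2,0,0,0],
  [-3.6,0,-2.6,0,0,0],
])

```text
time: 12.67
tool_pos: [540.9, 140.0, 220.4]
tcp_rot: [-3.141, 0.611, 2.696]
contact_force: [0.3, -0.5, -1.5]
grip_width: 29.9
```

Request:
step_arm([
  [-0.7,0,-0.4,0,0,0],
  [-1.5,0,-0.8,0,0,0],
  [-2.2,0,-1.2,0,0,0],
  [-2.9,0,-1.6,0,0,0],
  [-3.7,0,-2.0,0,0,0],
])

```text
time: 13.08
tool_pos: [542.5, 139.3, 224.1]
tcp_rot: [-3.141, 0.611, 2.696]
contact_force: [0.2, -0.5, -1.3]
grip_width: 29.9
```

```bash
python3 -c "
from h import *
hk();P,R=pose(-4.5,27,45);print(delta(P,R))"
```

```text
t 13.08 grasp x,y,z in hook frame [36.8 -0.6 58.2] lean 35.0 F along hook [ 0.3 -1.3] grip 29.899487676469796
(array([ 0.6, -0.2, -0.4]), array([-0.0006,  0.0001, -0.0006]))
```

Request:
step_arm([
  [-0.9,0,-0.4,0,0,0],
  [-1.9,0,-0.8,0,0,0],
  [-2.8,0,-1.1,0,0,0],
  [-3.8,0,-1.3,0,0,0],
  [-5.0,0,-1.6,0,0,0],
])

```text
time: 13.5
tool_pos: [545.4, 137.9, 228.3]
tcp_rot: [-3.141, 0.611, 2.696]
contact_force: [0.3, -1.2, -1.6]
grip_width: 29.6
```

Request:
step_arm([
  [-1.3,0,-0.3,0,0,0],
  [-2.5,0,-0.7,0,0,0],
  [-3.8,0,-1.3,0,0,0],
  [-5.2,0,-1.9,0,0,0],
  [-6.5,0,-2.5,0,0,0],
])

```text
time: 13.92
tool_pos: [548.9, 136.2, 234.2]
tcp_rot: [-3.141, 0.611, 2.696]
contact_force: [-0.1, -0.0, -1.9]
grip_width: 29.6
```

Request:
step_arm([
  [-1.3,0,-0.6,0,0,0],
  [-2.7,0,-0.8,0,0,0],
  [-4.1,0,-1.1,0,0,0],
  [-5.5,0,-1.3,0,0,0],
  [-6.9,0,-1.6,0,0,0],
])

```text
time: 14.33
tool_pos: [553.2, 134.1, 239.4]
tcp_rot: [-3.141, 0.611, 2.696]
contact_force: [0.3, 0.5, -1.4]
grip_width: 29.6
```

Request:
step_arm([
  [-1.4,0,-0.2,0,0,0],
  [-2.8,0,-0.5,0,0,0],
  [-4.2,0,-0.7,0,0,0],
  [-5.6,0,-1.0,0,0,0],
  [-7.0,0,-1.2,0,0,0],
])

```text
time: 14.75
tool_pos: [557.8, 132.0, 244.4]
tcp_rot: [-3.141, 0.611, 2.696]
contact_force: [0.7, 0.5, -1.4]
grip_width: 30.0
```

Run:
```python
from h import *
from plan import clear
hk();st();P,R=pose(12,47,45);print(delta(P,R))
# clear straight along H at constant z?
print([(x,round(float(clear(12.+x,47.,np.radians(45),-BEND)),1)) for x in range(0,120,10)])
calls((12,47,45),[(30,50,45,5),(110,50,45,8)])
```

```text
t 14.75 grasp x,y,z in hook frame [53.7 -0.7 78.5] lean 35.0 F along hook [ 0.4 -1.4] grip 29.994537978067644
{'time': np.float64(14.75), 'tool_pos': array([557.754, 131.958, 244.373]), 'tcp_rot': array([-3.141,  0.611,  2.696]), 'contact_force': array([ 0.699,  0.469, -1.447]), 'moment': array([0.281, 0.577, 0.04 ]), 'grip_width': np.float64(29.995), 'joint_positions': array([ 0.298,  0.278,  1.8  , -0.65 ,  0.697, -0.397])}
(array([ 1.1, -0.1, -0.4]), array([-0.0007,  0.0001, -0.0006]))
[(0, 13.9), (10, 16.3), (20, 22.5), (30, 29.6), (40, 34.1), (50, 39.8), (60, 46.8), (70, 53.8), (80, 60.9), (90, 68.0), (100, 75.1), (110, 82.3)]
[[-3.3, 0.0, 1.6, 0.0, 0.0, 0.0], [-6.6, 0.0, 3.1, 0.0, 0.0, 0.0], [-9.9, 0.0, 4.7, 0.0, 0.0, 0.0], [-13.2, 0.1, 6.3, 0.0, 0.0, 0.0], [-16.5, 0.1, 7.9, 0.0, 0.0, 0.0]] clr [14.7, 16.2, 18.2, 20.6, 23.3]
[[-8.2, 0.0, 5.7, 0.0, 0.0, 0.0], [-16.4, 0.1, 11.5, 0.0, 0.0, 0.0], [-24.6, 0.1, 17.2, 0.0, 0.0, 0.0], [-32.8, 0.1, 22.9, 0.0, 0.0, 0.0], [-41.0, 0.2, 28.7, 0.0, 0.0, 0.0]] clr [30.3, 35.9, 41.0, 47.5, 54.5]
[[-8.2, 0.0, 5.7, 0.0, 0.0, 0.0], [-16.4, 0.1, 11.5, 0.0, 0.0, 0.0], [-24.6, 0.1, 17.2, 0.0, 0.0, 0.0]] clr [61.6, 68.7, 75.8]
```

Request:
step_arm([
  [-3.3,0,1.6,0,0,0],
  [-6.6,0,3.1,0,0,0],
  [-9.9,0,4.7,0,0,0],
  [-13.2,0,6.3,0,0,0],
  [-16.5,0,7.9,0,0,0],
])

```text
time: 15.17
tool_pos: [574.4, 124.0, 247.3]
tcp_rot: [-3.141, 0.611, 2.696]
contact_force: [0.0, 0.2, -2.0]
grip_width: 30.1
```

Request:
step_arm([
  [-8,0,5.7,0,0,0],
  [-16,0,11.5,0,0,0],
  [-25,0,17,0,0,0],
  [-33,0,23,0,0,0],
  [-41,0,28.7,0,0,0],
])

```text
time: 15.58
tool_pos: [620.3, 101.9, 247.2]
tcp_rot: [-3.141, 0.611, 2.695]
contact_force: [-1.2, 0.6, -1.4]
grip_width: 29.8
```

Request:
step_arm([
  [-12,0,-2,0,0,0],
  [-24,0,-4,0,0,0],
  [-40,0,-10,0,0,0],
  [-55,0,-20,0,0,0],
  [-55,0,-20,0,0,0],
])

```text
time: 16.0
tool_pos: [652.2, 87.4, 299.0]
tcp_rot: [3.138, 0.617, 2.693]
contact_force: [0.1, 0.0, -1.1]
grip_width: 30.0
```

Run:
```python
from h import *
np.set_printoptions(suppress=True,precision=1)
hk();st()
s=bot.capture("scene");d=bot.capture("side")
A=[bot.boxes_of(q,p) for q in("sister1","rack","flux","strap") for p in (s,d)]
for a in A: print([([round(float(v)) for v in x["rect"]],round(x["p"],2)) for x in a[:3]])
cv2.imwrite("pics/r1.png",cv2.resize(s["color"][150:250,220:320,::-1],None,fx=6,fy=6,interpolation=3))
np.save("sc.npy",s,allow_pickle=True);np.save("sd.npy",d,allow_pickle=True)
cv2.imwrite("pics/r2.png",d["color"][:,:,::-1])
```

```text
t 16.0 grasp x,y,z in hook frame [158.2  -0.7 133.2] lean 35.3 F along hook [ 0.1 -1.1] grip 29.98807062469684
{'time': np.float64(16.0), 'tool_pos': array([652.2,  87.4, 299. ]), 'tcp_rot': array([3.1, 0.6, 2.7]), 'contact_force': array([ 0.1,  0. , -1.1]), 'moment': array([0.3, 0.5, 0. ]), 'grip_width': np.float64(29.988), 'joint_positions': array([ 0.2,  0.3,  1.5, -0.5,  0.8, -0.7])}
[([278, 174, 17, 24], 0.78), ([250, 201, 13, 33], 0.74)]
[([294, 179, 6, 36], 0.52), ([326, 182, 5, 37], 0.46), ([370, 161, 18, 28], 0.19)]
[([265, 209, 56, 51], 0.71)]
[([312, 199, 56, 28], 0.56)]
[]
[([278, 255, 52, 55], 0.7), ([299, 230, 14, 20], 0.57)]
[([260, 259, 44, 51], 0.84)]
[]
```

View pics/r1.png

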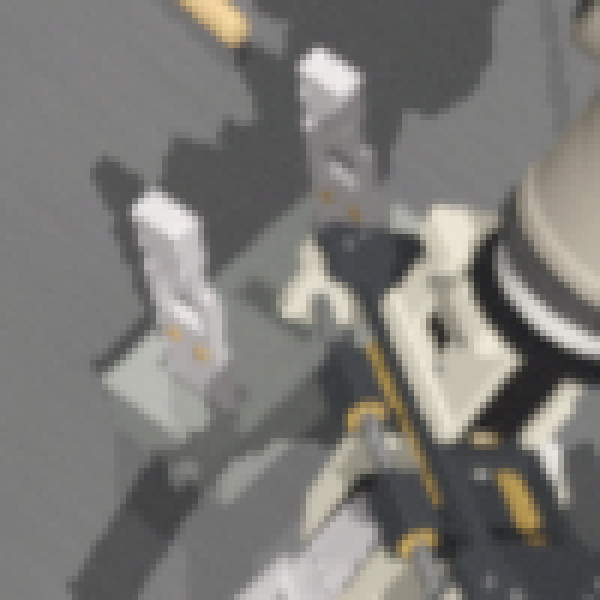

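Run:
```python
from h import *
np.set_printoptions(suppress=True,precision=1)
s=np.load("sc.npy",allow_pickle=True).item()
a=onz(s,(275.3,161.7),191);b=onz(s,(248,185.3),191);d=b-a
print(a,b,np.linalg.norm(d),np.degrees(np.arctan2(d[1],d[0])),(a+b)/2)
w=np.load("w2.npy",allow_pickle=True).item()
# slot centre etc in w2: rack corners
print("slot w2",onz(w,(101,171),45),"rack corners",[onz(w,q,45) for q in((78,94),(178,205))])
# network boxes in w2-time not available
```

```text
[ 432.8 -177.1  191. ] [ 551.6 -169.4  191. ] 119.0142722146751 3.706300673026109 [ 492.2 -173.2  191. ]
slot w2 [ 494.9 -171.2   45. ] rack corners [array([ 399.1, -141.5,   45. ]), array([578.4, -98.1,  45. ])]
```

```bash
cat >> h.py <<'E'
def go(P1,R1,rows,frm=None):
    "straight move in rows, printed as calls of <=5 rows in the tool frame at each call's start"
    P,R=tool() if frm is None else frm; q=(R.inv()*R1).as_rotvec(); ps=[(P+(P1-P)*k/rows,R*Ro.from_rotvec(q*k/rows)) for k in range(rows+1)]
    for i in range(0,rows,5):
        A,B=ps[i];print([[round(float(v),1) for v in B.inv().apply(p-A)]+[round(float(v),3) for v in (B.inv()*r).as_rotvec()] for p,r in ps[i+1:i+6]])
E
python3 -c "
from h import *
go(np.array([572,-90,270.]),rot(np.radians(-10),np.radians(3.7)),15)"
```

```text
[[0.6, -12.9, 1.6, -0.008, 0.051, -0.034], [1.1, -25.9, 3.3, -0.015, 0.102, -0.068], [1.7, -38.8, 4.9, -0.023, 0.153, -0.102], [2.2, -51.8, 6.5, -0.03, 0.205, -0.136], [2.8, -64.7, 8.2, -0.038, 0.256, -0.17]]
[[2.4, -12.8, 1.5, -0.008, 0.051, -0.034], [4.7, -25.5, 3.0, -0.015, 0.102, -0.068], [7.1, -38.3, 4.6, -0.023, 0.153, -0.102], [9.4, -51.0, 6.1, -0.03, 0.205, -0.136], [11.8, -63.8, 7.6, -0.038, 0.256, -0.17]]
[[4.1, -12.3, 1.9, -0.008, 0.051, -0.034], [8.1, -24.5, 3.7, -0.015, 0.102, -0.068], [12.2, -36.8, 5.6, -0.023, 0.153, -0.102], [16.3, -49.1, 7.5, -0.03, 0.205, -0.136], [20.3, -61.3, 9.3, -0.038, 0.256, -0.17]]
```

Request:
step_arm([
  [0.6,-12.9,1.6,-0.008,0.051,-0.034],
  [1.1,-25.9,3.3,-0.015,0.102,-0.068],
  [1.7,-38.8,4.9,-0.023,0.153,-0.102],
  [2.2,-51.8,6.5,-0.03,0.205,-0.136],
  [2.8,-64.7,8.2,-0.038,0.256,-0.17],
])

```text
time: 16.92
tool_pos: [623.3, 28.4, 287.1]
tcp_rot: [-3.094, 0.348, 2.882]
contact_force: [0.5, 0.3, -1.9]
grip_width: 29.8
```

Request:
step_arm([
  [2.4,-12.8,1.5,-0.008,0.051,-0.034],
  [4.7,-25.5,3.0,-0.015,0.102,-0.068],
  [7.1,-38.3,4.6,-0.023,0.153,-0.102],
  [9.4,-51.0,6.1,-0.03,0.205,-0.136],
  [11.8,-63.8,7.6,-0.038,0.256,-0.17],
])

```text
time: 17.33
tool_pos: [597.7, -31.4, 278.8]
tcp_rot: [-3.097, 0.084, 3.043]
contact_force: [-0.1, 0.1, -1.0]
grip_width: 30.1
```

Request:
step_arm([
  [4.1,-12.3,1.9,-0.008,0.051,-0.034],
  [8.1,-24.5,3.7,-0.015,0.102,-0.068],
  [12.2,-36.8,5.6,-0.023,0.153,-0.102],
  [16.3,-49.1,7.5,-0.03,0.205,-0.136],
  [20.3,-61.3,9.3,-0.038,0.256,-0.17],
])

```text
time: 17.75
tool_pos: [572.1, -90.8, 270.4]
tcp_rot: [3.141, -0.176, -3.076]
contact_force: [0.2, -0.7, -0.9]
grip_width: 30.1
```

Request:
step_arm([
  [0,0,0,0,0,0],
  [0,0,0,0,0,0],
])

```text
time: 17.92
tool_pos: [572.6, -90.3, 269.7]
tcp_rot: [3.141, -0.173, -3.08]
contact_force: [-0.1, 0.7, -0.8]
grip_width: 30.2
```

Run:
```python
from h import *
np.set_printoptions(suppress=True,precision=2)
st()
p=bot.capture("wrist");np.save("w4.npy",p,allow_pickle=True);cv2.imwrite("pics/w4.png",p["color"][:,:,::-1])
for q in("sister1","rack","pad"):print(q,[(np.round(d["rect"]),round(d["p"],2)) for d in bot.boxes_of(q,p)][:3])
q=proj(p,np.array([494,-174,45]));print(q)
x0=max(0,int(q[0])-100);y0=max(0,int(q[1])-75)
cv2.imwrite("pics/w4c.png",cv2.resize(p["color"][y0:y0+150,x0:x0+200,::-1],None,fx=4,fy=4,interpolation=3));print(x0,y0)
```

```text
{'time': np.float64(17.917), 'tool_pos': array([572.64, -90.33, 269.69]), 'tcp_rot': array([ 3.14, -0.17, -3.08]), 'contact_force': array([-0.1 ,  0.69, -0.83]), 'moment': array([ 0.09, -0.13,  0.02]), 'grip_width': np.float64(30.164), 'joint_positions': array([-0.26,  0.53,  1.19, -0.05,  1.59, -1.89])}
sister1 [(array([239., 202.,  84.,  25.]), 0.9), (array([232.,  65.,  88.,  70.]), 0.89)]
rack [(array([258., 142.,  73., 156.]), 0.84)]
pad [(array([261., 149.,  36.,   6.]), 0.53), (array([ 62.,  22., 123.,  42.]), 0.51)]
[257.89 144.08]
157 69
```

View pics/w4c.png

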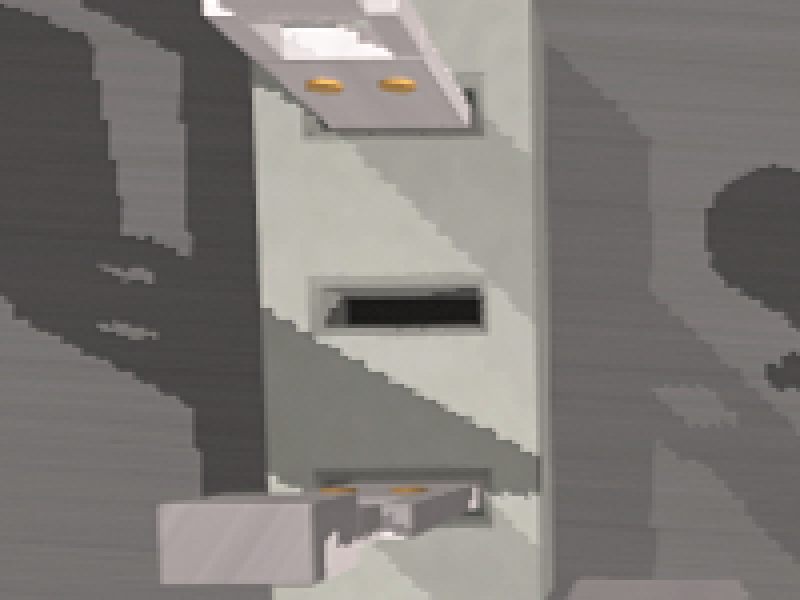

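Run:
```python
from h import *
np.set_printoptions(suppress=True,precision=1)
p=np.load("w4.npy",allow_pickle=True).item()
f=lambda u,v,z=45:onz(p,(157+(u+.5)/4-.5,69+(v+.5)/4-.5),z)
tl,tr,bl,br=f(310,278),f(488,277),f(313,334),f(489,331)
print("mid",tl,tr,bl,br,(tl+tr+bl+br)/4,"w",np.linalg.norm(tr-tl),np.linalg.norm(br-bl),"h",np.linalg.norm(bl-tl),np.linalg.norm(br-tr))
for a,b in((tl,tr),(bl,br)):print("yaw",np.degrees(np.arctan2(*(b-a)[1::-1]))-90)
pad=[f(348,296,15),f(482,326,15)];print(pad)
u=(f(484,74)+f(483,136))/2;l=(f(492,470)+f(492,524))/2;m=(tr+br)/2
print("right mids",u,m,l,np.linalg.norm(l-u),"yaw",np.degrees(np.arctan2(*(l-u)[1::-1])))
le=(f(252,90),f(270,480));print("left edge yaw",np.degrees(np.arctan2(*(le[1]-le[0])[1::-1])),le)
re=(f(533,20),f(540,480));print("right edge yaw",np.degrees(np.arctan2(*(re[1]-re[0])[1::-1])),re, "cam",-np.array(p["R"]).T@p["t"])
st()
```

```text
mid [ 488.5 -203.7   45. ] [ 484.8 -148.6   45. ] [ 505.6 -202.2   45. ] [ 501.3 -147.5   45. ] [ 495.1 -175.5   45. ] w 55.21189917667404 54.837638606821535 h 17.184058770593285 16.55809927296086
yaw 3.8425433095785735
yaw 4.492191103747658
[array([ 490.5, -199.9,   15. ]), array([ 497.7, -154.5,   15. ])]
right mids [ 433.1 -152.5   45. ] [ 493.1 -148.1   45. ] [ 553.  -144.1   45. ] 120.17004685674081 yaw 4.0303583658651085
left edge yaw 4.461620330448109 (array([ 433. , -223.4,   45. ]), array([ 551.9, -214.1,   45. ]))
right edge yaw 3.871478030444995 (array([ 407.1, -138.7,   45. ]), array([ 546.7, -129.3,   45. ])) cam [527.5 -92.1 412.8]
{'time': np.float64(18.117), 'tool_pos': array([572.2, -89.2, 270.8]), 'tcp_rot': array([ 3.1, -0.2, -3.1]), 'contact_force': array([ 0.6,  0.8, -0.5]), 'moment': array([ 0.1, -0.2,  0. ]), 'grip_width': np.float64(29.996), 'joint_positions': array([-0.3,  0.5,  1.2, -0.1,  1.6, -1.9])}
```

The picture shows the middle slot as empty with its black pad. Its mouth spans crop pixels (310–489, 277–334), centred at world (494.9,−175.5), yaw 4.1°. The slot spacing comes out at 120.2 mm against 120 mm nominal, which checks. I'll bring the strap above that slot.

```bash
cat >> h.py <<'E'
def rk(zfoot,xy=(494.8,-175.5)):
    R=rot(np.radians(-10),np.radians(4.1)); return np.array([*xy,zfoot+162.])-6*R.as_matrix()[:,2],R
E
python3 -c "
from h import *
a=rk(100,(494.8,-95));go(*a,6);b=rk(60);go(*b,8,a)"
```

```text
[[12.5, -0.1, 2.7, 0.0, 0.0, -0.001], [25.0, -0.3, 5.3, 0.001, 0.001, -0.002], [37.5, -0.4, 8.0, 0.001, 0.001, -0.004], [50.0, -0.5, 10.7, 0.001, 0.001, -0.005], [62.5, -0.7, 13.3, 0.001, 0.002, -0.006]]
[[12.5, -0.1, 2.7, 0.0, 0.0, -0.001]]
[[-0.2, -10.0, 5.0, 0.0, 0.0, 0.0], [-0.3, -20.1, 10.1, 0.0, 0.0, 0.0], [-0.5, -30.1, 15.1, 0.0, 0.0, 0.0], [-0.6, -40.1, 20.2, 0.0, 0.0, 0.0], [-0.8, -50.2, 25.2, 0.0, 0.0, 0.0]]
[[-0.2, -10.0, 5.0, 0.0, 0.0, 0.0], [-0.3, -20.1, 10.1, 0.0, 0.0, 0.0], [-0.5, -30.1, 15.1, 0.0, 0.0, 0.0]]
```

Request:
step_arm([
  [15,0,3.2,0,0,-0.002],
  [30,-0.3,6.4,0,0,-0.003],
  [45,-0.5,9.6,0,0,-0.004],
  [60,-0.7,12.8,0,0,-0.005],
  [75,-0.8,16,0,0,-0.007],
])

```text
time: 18.53
tool_pos: [495.0, -95.0, 268.0]
tcp_rot: [3.14, -0.173, -3.07]
contact_force: [0.4, -0.7, -0.8]
grip_width: 30.0
```

Request:
step_arm([
  [-0.2,-10,5,0,0,0],
  [-0.3,-20,10,0,0,0],
  [-0.5,-30,15,0,0,0],
  [-0.6,-40,20,0,0,0],
  [-0.8,-50,25,0,0,0],
])

```text
time: 18.95
tool_pos: [496.1, -147.0, 241.9]
tcp_rot: [3.14, -0.174, -3.071]
contact_force: [0.3, 0.0, -1.6]
grip_width: 29.6
```

Request:
step_arm([
  [-0.2,-10,5,0,0,0],
  [-0.3,-20,10,0,0,0],
  [-0.5,-30,15,0,0,0],
  [-0.5,-30,15,0,0,0],
  [-0.5,-30,15,0,0,0],
])

```text
time: 19.37
tool_pos: [495.5, -176.3, 227.4]
tcp_rot: [3.139, -0.175, -3.072]
contact_force: [0.2, 0.3, -1.9]
grip_width: 29.9
```

Run:
```python
from h import *
np.set_printoptions(suppress=True,precision=1)
st();print(delta(*rk(60)))
s=bot.capture("scene");d=bot.capture("side")
cv2.imwrite("pics/p1.png",cv2.resize(np.hstack([s["color"][140:250,215:325],d["color"][130:240,260:370]])[:,:,::-1],None,fx=3.6,fy=3.6,interpolation=3))
f=np.array([494.8,-175.5,60]);y=np.array([-.071,.997,0])
for n,p,o in(("scene",s,(215,140)),("side",d,(260,130))):print(n,(proj(p,np.array([f-22*y,f+22*y,f+[0,0,-15]]))-o)*3.6)
```

```text
{'time': np.float64(19.367), 'tool_pos': array([ 495.5, -176.3,  227.4]), 'tcp_rot': array([ 3.1, -0.2, -3.1]), 'contact_force': array([ 0.2,  0.3, -1.9]), 'moment': array([ 0.1, -0.1,  0. ]), 'grip_width': np.float64(29.878), 'joint_positions': array([-0.4,  0.5,  1.4, -0.1,  1.4, -2.1])}
(array([-0.3,  0.9, -0.6]), array([ 0., -0., -0.]))
scene [[163.8 198.8]
 [199.  223.4]
 [183.  220.6]]
side [[187.5 199.9]
 [177.6 227.7]
 [182.7 224.1]]
```

View pics/p1.png

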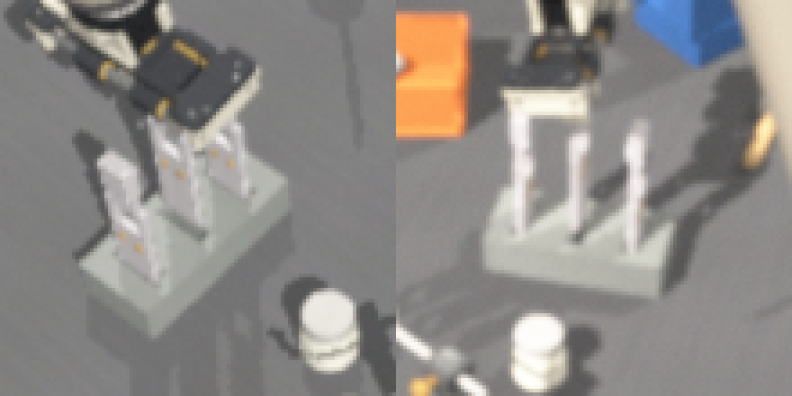

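The foot hangs over the empty slot, within about 1 px of the prediction in both views. I'll lower it, slowly once it reaches the mouth.

Request:
step_arm([
  [-0.7,0.2,2,0,0,0],
  [-1,0.4,4,0,0,0],
  [-1.5,0.5,7,0,0,0],
  [-2,0.5,10,0,0,0],
  [-2.4,0.5,12,0,0,0],
])

```text
time: 19.88
tool_pos: [495.8, -175.0, 215.2]
tcp_rot: [3.139, -0.175, -3.07]
contact_force: [0.2, -0.1, -1.2]
grip_width: 29.8
```

Request:
step_arm([
  [-0.2,0,1.2,0,0,0],
  [-0.4,0,2.4,0,0,0],
  [-0.6,0,3.6,0,0,0],
  [-0.9,0,4.9,0,0,0],
  [-0.9,0,4.9,0,0,0],
])

```text
time: 20.3
tool_pos: [495.9, -175.3, 210.4]
tcp_rot: [3.14, -0.175, -3.071]
contact_force: [-0.1, -0.4, -0.6]
grip_width: 29.9
```

Request:
step_arm([
  [-0.2,0,1.2,0,0,0],
  [-0.4,0,2.4,0,0,0],
  [-0.6,0,3.6,0,0,0],
  [-0.9,0,4.9,0,0,0],
  [-0.9,0,4.9,0,0,0],
])

```text
time: 20.72
tool_pos: [495.9, -175.2, 205.3]
tcp_rot: [3.139, -0.175, -3.071]
contact_force: [0.2, -0.5, -1.2]
grip_width: 29.7
```

Request:
step_arm([
  [-0.2,0,1.2,0,0,0],
  [-0.4,0,2.4,0,0,0],
  [-0.6,0,3.6,0,0,0],
  [-0.9,0,4.9,0,0,0],
  [-0.9,0,4.9,0,0,0],
])

```text
time: 21.13
tool_pos: [496.0, -175.2, 200.3]
tcp_rot: [3.139, -0.175, -3.071]
contact_force: [0.0, -0.2, -2.0]
grip_width: 29.8
```

Foot at about 32 mm, well into the slot, with no side force.

Request:
step_arm([
  [-0.3,0,1.8,0,0,0],
  [-0.6,0,3.6,0,0,0],
  [-1,0,5.4,0,0,0],
  [-1.3,0,7.2,0,0,0],
  [-1.6,0,9,0,0,0],
])

```text
time: 21.55
tool_pos: [496.1, -175.2, 191.3]
tcp_rot: [3.14, -0.174, -3.071]
contact_force: [0.3, -0.2, -0.5]
grip_width: 29.9
```

Request:
step_arm([
  [-0.2,0,1,0,0,0],
  [-0.3,0,2,0,0,0],
  [-0.5,0,3,0,0,0],
  [-0.7,0,4,0,0,0],
  [-0.7,0,4,0,0,0],
])

```text
time: 21.97
tool_pos: [496.0, -175.2, 187.3]
tcp_rot: [3.14, -0.175, -3.071]
contact_force: [-0.3, 0.2, -2.3]
grip_width: 29.9
```

Request:
step_arm([
  [-0.2,0,0.9,0,0,0],
  [-0.3,0,1.8,0,0,0],
  [-0.4,0,2.6,0,0,0],
  [-0.6,0,3.4,0,0,0],
  [-0.6,0,3.4,0,0,0],
])

```text
time: 22.38
tool_pos: [496.0, -175.2, 183.8]
tcp_rot: [3.14, -0.175, -3.071]
contact_force: [0.1, 0.1, -2.0]
grip_width: 30.0
```

Request:
step_arm([
  [-0.1,0,0.5,0,0,0],
  [-0.2,0,1,0,0,0],
  [-0.2,0,1,0,0,0],
])

```text
time: 22.63
tool_pos: [496.2, -175.3, 183.3]
tcp_rot: [3.14, -0.174, -3.071]
contact_force: [-0.8, -0.1, 0.7]
grip_width: 29.7
```

Request:
step_arm([
  [-0.1,0,0.5,0,0,0],
  [-0.2,0,1,0,0,0],
  [-0.2,0,1,0,0,0],
])

```text
time: 22.88
tool_pos: [496.3, -175.3, 183.3]
tcp_rot: [3.14, -0.173, -3.071]
contact_force: [-1.5, 0.4, 8.8]
grip_width: 29.8
```

Firm stop at foot height ≈15 mm, which is the pad top. I'll relax the press and release.

Request:
step_arm([
  [0.1,0,-0.7,0,0,0],
  [0.2,0,-1.2,0,0,0],
])

```text
time: 23.05
tool_pos: [496.2, -175.2, 183.4]
tcp_rot: [3.14, -0.174, -3.071]
contact_force: [0.3, -0.3, -1.2]
grip_width: 29.5
```

Request:
step_arm([
  [0,0,0,0,0,0],
  [0,0,0,0,0,0],
  [0,0,0,0,0,0],
  [0,0,0,0,0,0],
  [0,0,0,0,0,0],
], fingers=60)

```text
time: 23.47
tool_pos: [496.1, -175.2, 183.0]
tcp_rot: [3.14, -0.174, -3.071]
contact_force: [0.2, -0.3, -0.4]
grip_width: 57.7
```

Request:
step_arm([
  [0,0,-10,0,0,0],
  [0,0,-25,0,0,0],
  [0,0,-45,0,0,0],
  [0,0,-70,0,0,0],
  [0,0,-100,0,0,0],
])

```text
time: 23.88
tool_pos: [513.1, -173.9, 282.5]
tcp_rot: [3.139, -0.176, -3.071]
contact_force: [0.6, -1.1, 0.7]
grip_width: 60.1
```

Request:
step_arm([
  [-25,15,-25,0,0,0],
  [-50,40,-50,0,0,0],
  [-50,75,-50,0,0,0],
  [-50,100,-50,0,0,0],
  [-50,100,-50,0,0,0],
])

```text
time: 24.3
tool_pos: [564.4, -65.9, 323.7]
tcp_rot: [3.138, -0.173, -3.066]
contact_force: [-0.3, -0.8, 0.0]
grip_width: 60.4
```

Run:
```python
from h import *
np.set_printoptions(suppress=True,precision=1)
st()
s=bot.capture("scene");d=bot.capture("side");w=bot.capture("wrist")
q=proj(w,np.array([494.8,-175.5,100]));print(q)
f=np.array([494.8,-175.5,193.]);fo=f-[0,0,148]
sc=[(s,215,130),(d,255,120)];im=[]
for p,x,y in sc: im.append(p["color"][y:y+120,x:x+110]);print((proj(p,np.array([f,fo]))-[x,y])*2.5)
x,y=int(np.clip(q[0]-60,0,530)),int(np.clip(q[1]-60,0,280));im.append(w["color"][y:y+120,x:x+110]);print("w",x,y,(proj(w,np.array([f,fo]))-[x,y])*2.5)
cv2.imwrite("pics/end.png",cv2.resize(np.hstack(im)[:,:,::-1],None,fx=2.4,fy=2.5,interpolation=3))
```

```text
{'time': np.float64(24.3), 'tool_pos': array([564.4, -65.9, 323.7]), 'tcp_rot': array([ 3.1, -0.2, -3.1]), 'contact_force': array([-0.3, -0.8,  0. ]), 'moment': array([ 0. , -0.1,  0. ]), 'grip_width': np.float64(60.431), 'joint_positions': array([-0.2,  0.5,  1.1, -0. ,  1.7, -1.9])}
[239.9 149.5]
[[114.3 107.3]
 [127.1 178.2]]
[[138.7 105.6]
 [139.4 180.6]]
w 179 89 [[ 81.8 129. ]
 [179.1 159.6]]
```

View pics/end.png

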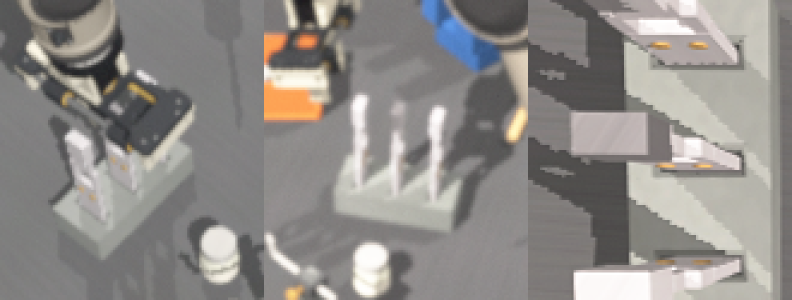

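All three straps stand upright and equally deep in the rack. The head of the placed one is at wrist-crop (82,133), predicted about (79,129), and the gripper is clear.

```bash
python3 -c "
from h import *
print(bot.close_job());st()"
```

```text
the job is handed in; nothing more can be done
None
the job is handed in; nothing more can be done
```

The strap is off the hook and standing in the rack's middle slot, which was the empty one. It is released and the job is handed in, about 24 s into the 72 s limit.

- **Unhooking:** I gripped the head with the fingers leaned 10° and raised the strap about 5 mm. Sliding it out until it touched showed the bend about 71.7 mm from the root, close to the 70 mm the camera suggested. I then backed off, tilted it to 45° and took the eye over the barb. The only force seen on the hook was about 3 N, at that one deliberate touch.
- **Placing:** The slot came from a close wrist picture at (494.8, −175.5), turned 4.1°, and the slot spacing checked at 120.2 mm against 120 mm. The strap went down without side force. It stopped firmly on the pad with its foot at about 15 mm, after a brief press of about 9 N. I eased off, opened the fingers and drew the arm away.
- **Last checks:** The final pictures show the strap upright and as deep as the two straps beside it, with its head within about 2 mm of where it should be. The gripper is well clear and the force reading is about zero. The other straps and the flux jar look unmoved, but I did not measure their positions, or those of the wrench and brush, again.
- **Checks that disagreed:** One early reading of the rack's corners put its angle near 13°. The slot measurements showed that reading was wrong, so I didn't use it.

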